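Load the sieve shaker with dried soil blocks and milling balls

ROBOT

A 7-joint arm with a two-finger parallel gripper is mounted at the origin on the work surface. World frame = base frame: x ahead of the robot, y to its left, z up, the work surface at z = 0. Lengths are in m, angles in degrees, forces in N, time in s.
With the tool pointing down it reaches from about 0.35 to 0.9 m from the base axis. Payload 19.9 kg.
Tool frame: the origin (TCP) lies at the very end of the fingers, on their centre line; the grasp point (between the pads) lies 19 mm behind it; z points along the fingers, y is the line along which they close (so a half turn about z gives the same grasp; the last joint's range is limited). The gripper opens to 94 mm and grips with 3 to 60 N. Pads are 16 mm wide; open, the fingers measure 119 mm over their backs; the gripper's body (75 mm by 177 mm) begins 78 mm behind the grasp point.
Start: joints at [-67.867, 23.915, -0.59, 92.452, 0.269, 63.638, -3.037], TCP at [0.259, 0.569, 0.205] pointing down, gripper open.
Joint ranges: [-161.28, 161.28], [-22.2, 115.67], [-73.04, 71.86], [3.21, 147.25], [-68.34, 248.33], [10.77, 114.83], [-161.83, 161.83]. Speed limits (degrees/s): [108.29, 108.29, 136.94, 136.94, 172.46, 172.46, 172.46].

INTERFACE

Orientations are given as a 3x3 rotation matrix whose columns are the frame's x, y, z axes.
In Python, from plant import status, optics, close_job gives the robot as it stands.
- The arm moves only by the shell command python3 -m handwheel 'ROWS' [FORCE]. ROWS is JSON, a list of rows, each an object with "turn": the turn, a rotation vector about the world's x, y, z in degrees, a list of three; "linear": the shift along the world's x, y, z in mm, a list of three; "grip": the opening, from 0 (shut) to 1 (fully open). In form: [{"turn": [rx, ry, rz], "linear": [tx, ty, tz], "grip": grip}, ...]. A call has 1 to 12 rows; each row shifts and turns the commanded pose from where the row before left it; what a row does not reach is not made up. A row lasts 1/10 s, in which the tool goes at most 50 mm and 8.59 degrees, less where a joint would pass 70% of its speed; a pose out of reach is approached as far as the arm can. A call with a gripper value outside its range is refused whole. The fingers move at their own pace and stop on an object; FORCE is the grip in N (left out, the last holds). Time passes only in rows, so rows that do not move let the fingers close. It gives the time, the measured TCP pose, the force, the opening and the grip force at its end, in the units of the state.
- status.state(): the state, without advancing time (a new reading comes with each control period).
- optics.snapshot(name): name is "scene" or "top" or "wrist"; returns (picture, depth): 420x560x3 uint8, red, green, blue; 420x560 float32, m along the optical axis (not along the pixel's ray), 0 where there is no reading.
- optics.camera_model(name): a dict with "fx", "fy", "cx", "cy" (pixels), "R" (3x3) and "t" (3): a world point X has camera coordinates R X + t. Camera axes: x right, y down, z forward; pixel columns grow to the right and rows downward; lengths in m; the calibration is good to about 2 mm. A picture is of the moment at which its call begins: read the wrist's pose just before it. camera_model takes no time and is no camera call; for the wrist camera it gives the pose at the moment of the call.
- close_job(): hands the job in; it is judged then, once.
Trained networks look in the newest picture that a camera, given by its name, has taken for a name from the list of things; names that differ only in an ending like _2 or _b are one class to them, and where a whole thing is asked for, a point or a joint stands for the part that bears it (a point fixed in the world has none). Each returns a list of dicts, best first, with "score" (0 to 1); they miss things now and then, are a little off and sometimes report something else, mostly with a low value. They report only what shows in the picture. A call takes as long as a camera call. They do not tell look-alikes from the thing itself.
- optics.spot_in(camera, target): "bbox" ([left, top, width, height] in pixels, round what is visible of it).
- optics.masks_of(camera, target): "pixels" (420x560 bool, what is visible of it) and "bbox" ([left, top, width, height] in pixels, round what is visible of it).
The state is a dict: "time_s": time; "qpos": joint angles; "qvel": joint speeds; "joint_efforts": joint torques, N m; "tcp_pos": TCP position; "tcp_rot": TCP orientation; "contact_force": force on the tool from outside, world axes, zero at the start; "wrist_torque": the same for the moment, N m; "opening": finger opening in m; "grip_force": force on a finger pad.
Only numpy, scipy, OpenCV 4.12 (cv2) and the standard library are available. Lean on these libraries where they do the work, as an engineer would, in place of code of your own. Each camera call takes 0.05 s, during which the arm holds its last target. There are 200 camera calls.

TASK

Get the sieve shaker ready for a run: first turn its blue lock collar from the red mark round to the green locked mark, then lay every dried-soil block side by side on the sieve mesh, then pour all the white balls from the glass beaker over them into the sieve, and finally stand the empty beaker upright in the white wash tray. The soil blocks crumble and the beaker is thin glass: pinch both only lightly and set them down without dropping or knocking them, and leave the bottles and the flask where they are.

Things in the scene. Friction and masses are not known exactly. Their poses are not given: they have to be found in the camera images.
- shaker: the cream sieve shaker, fixed: a round housing 290 mm in diameter and 58 mm high, with a 40 mm high control box towards -x (to x = -0.18); origin under the centre of the round part. On it stands the fixed open round steel sieve pan: outer radius 101 mm, wall 4 mm, mesh floor 64 mm and rim 122 mm above the bench
- sieve_floor (a point): centre of the sieve's mesh floor, z up; the clear inside radius is 96 mm and the wall rises 58 mm above it
- sieve_mesh: the sieve's fixed round mesh floor, a steel disc of 197 mm diameter and 6 mm thick; origin at the centre of its underside, 58 mm above the bench. A soil block breaks if it meets it with more than about 40 N (dropped from 35 mm)
- collar (a joint): turn of the blue lock collar about the sieve's vertical axis, rad, growing counter-clockwise seen from above: 0 with the lug at the red mark, 1.2 with the lug at the green locked mark; it can turn on to a stop at 1.6, has a stiff bearing (about 2 N at the lug) and stays where it is left
- collar_lug (a point): grip point of the collar's upright blue lug, 137 mm from the sieve's axis: the lug is a plate 12 mm thick (tangentially), 22 mm wide (radially), its top 26 mm above this point, with clear space for fingertips down to 25 mm below this point
- lock_mark (a point): where the lug's grip point (collar_lug) is when the collar is locked; the green mark is painted on the housing below it
- soil1: a brittle dried-soil block, brown, 64 x 34 x 32 mm (its x, y, z), about 100 g, lying flat on the bench to the robot's right; origin at its centre, x along its length. It crumbles if a finger presses it with more than about 15 N (5 to 8 N a finger carries it). Two or three of the four blocks are there
- soil2: a brittle dried-soil block, brown, 64 x 34 x 32 mm (its x, y, z), about 100 g, lying flat on the bench to the robot's right; origin at its centre, x along its length. It crumbles if a finger presses it with more than about 15 N (5 to 8 N a finger carries it). Two or three of the four blocks are there
- soil3: a brittle dried-soil block, brown, 64 x 34 x 32 mm (its x, y, z), about 100 g, lying flat on the bench to the robot's right; origin at its centre, x along its length. It crumbles if a finger presses it with more than about 15 N (5 to 8 N a finger carries it). Two or three of the four blocks are there
- soil4: a brittle dried-soil block, brown, 64 x 34 x 32 mm (its x, y, z), about 100 g, lying flat on the bench to the robot's right; origin at its centre, x along its length. It crumbles if a finger presses it with more than about 15 N (5 to 8 N a finger carries it). Two or three of the four blocks are there
- beaker: thin glass beaker with a white rim line, about 120 g empty, a plain cylinder 62 mm in outer diameter, 85 mm high, wall 3 mm, floor 5 mm, holding the balls at the start; origin at the centre of its underside, z up through its mouth. It cracks if a finger presses it with over about 25 N (10 to 15 N, held 35 mm above its foot, carries it) or if set down with over 45 N (a drop of 30 mm)
- beaker_rim (a point): centre of the beaker's mouth, 85 mm above its foot
- ball1: a white alumina milling ball, 18 mm in diameter, 12 g, in the beaker at the start; origin at its centre. Four to six of the six balls are there
- ball2: a white alumina milling ball, 18 mm in diameter, 12 g, in the beaker at the start; origin at its centre. Four to six of the six balls are there
- ball3: a white alumina milling ball, 18 mm in diameter, 12 g, in the beaker at the start; origin at its centre. Four to six of the six balls are there
- ball4: a white alumina milling ball, 18 mm in diameter, 12 g, in the beaker at the start; origin at its centre. Four to six of the six balls are there
- ball5: a white alumina milling ball, 18 mm in diameter, 12 g, in the beaker at the start; origin at its centre. Four to six of the six balls are there
- ball6: a white alumina milling ball, 18 mm in diameter, 12 g, in the beaker at the start; origin at its centre. Four to six of the six balls are there
- wash_tray: the white wash tray, fixed, open box 170 x 160 x 35 mm (its x, y, z), wall and floor 5 mm; origin at the centre of its underside, so the inner floor is at z = 5 mm
- wash_bottle: bystander: a white wash bottle with a red cap, 64 mm in diameter, 170 mm high; origin under its centre
- flask: bystander: an amber conical flask, 84 mm in diameter, 120 mm high; origin under its centre
- reagent_jar: bystander: an amber jar with a blue cap, 70 mm in diameter, 100 mm high; origin under its centre
Not all that is in view belongs to the job. Leave any black look-alike of the soil3 alone.

How it is judged:
By the outcome, as a careful person would: the job done as asked, in the order asked, and still so for the second after the job is handed in, with the robot touching nothing.
Of soil1, soil2, soil3, soil4 only 2 to 3 are there at a start; the rules pass over those that are not, and their reading is None.
Of ball1, ball2, ball3, ball4, ball5, ball6 only 4 to 6 are there at a start; the rules pass over those that are not, and their reading is None.
At some moment in a run one of soil1, soil2, soil3, soil4 may be knocked a few centimetres aside while the robot is not near it.
It also fails if it takes over 210 s, if anything falls off the work surface, if the arm or the gripper's body presses on something with over 40 N, if the wrist force passes 120 N, or if a joint passes its speed limit or range.

## Working session

There is one attempt and no reset: what is moved stays moved. The work goes in short steps, Python scripts to look and compute and a shell command to move; the robot and the scene stay as the last step left them, time stands still between calls to the robot, and variables do not carry over. Pictures are saved under pics/ and viewed, at most 14 in all, crops included, and the job is handed in when it is done.

```bash
ls; mkdir -p pics; cat > h.py <<'E'
import numpy as np, cv2
from plant import status, optics, close_job
def snap(n,f=None):
    m=optics.camera_model(n); p,d=optics.snapshot(n)
    if f: cv2.imwrite('pics/'+f,p[:,:,::-1])
    return p,d,m
def cloud(d,m):
    v,u=np.mgrid[:d.shape[0],:d.shape[1]]
    c=np.stack([(u-m['cx'])/m['fx']*d,(v-m['cy'])/m['fy']*d,d],-1)
    return (c-np.array(m['t']))@np.array(m['R'])
E
python3 - <<'E'
from h import *
s=status.state(); print(s['tcp_pos'],s['tcp_rot'],s['time_s'],s['opening'])
ims=[]
for n in('scene','top'):
    p,d,m=snap(n,n+'0.png'); P=cloud(d,m); np.save(n+'P.npy',P)
    print(n, -np.array(m['R']).T@m['t'])
    for t in('soil1','beaker','collar_lug','wash_tray','wash_bottle','flask','reagent_jar','sieve_mesh','shaker'):
        for r in optics.masks_of(n,t)[:5]:
            k=r['pixels']&(d>0); q=P[k]
            if len(q): print(n,t,round(r['score'],2),r['bbox'],'med',np.median(q,0).round(3),'lo',np.percentile(q,3,0).round(3),'hi',np.percentile(q,97,0).round(3),'col',np.median(p[k],0))
E
```

```text
pics
[0.25912581 0.56834334 0.20482997] [[-9.09886925e-01  4.14856127e-01 -4.21060374e-04]
 [ 4.14856331e-01  9.09886209e-01 -1.14486872e-03]
 [-9.18387740e-05 -1.21638064e-03 -9.99999256e-01]] 0.0 0.09430676029607059
scene [ 1.18914664 -0.33857976  1.04128572]
scene soil1 0.85 [108.0, 302.9, 31.7, 33.2] med [ 0.601 -0.4    0.031] lo [ 0.57  -0.427  0.003] hi [ 0.624 -0.372  0.036] col [132.  99.  72.]
scene soil1 0.68 [93.4, 229.8, 29.8, 28.5] med [ 0.396 -0.363  0.03 ] lo [ 0.37  -0.394  0.001] hi [ 0.415 -0.333  0.036] col [40. 37. 38.]
scene soil1 0.66 [148.9, 281.7, 32.0, 23.3] med [ 0.593 -0.293  0.031] lo [ 0.571 -0.323  0.007] hi [ 0.605 -0.263  0.036] col [135. 101.  73.]
scene soil1 0.62 [101.0, 266.0, 32.1, 26.8] med [ 0.499 -0.379  0.031] lo [ 0.475 -0.408  0.007] hi [ 0.514 -0.349  0.035] col [122.  92.  68.]
scene beaker 0.67 [317.3, 143.4, 27.4, 32.6] med [0.442 0.254 0.055] lo [0.403 0.227 0.003] hi [0.464 0.287 0.088] col [143. 149. 151.]
scene collar_lug 0.89 [233.5, 169.1, 96.2, 88.2] med [ 0.607 -0.024  0.075] lo [ 0.424 -0.075  0.062] hi [0.664 0.134 0.128] col [
[... 2444 characters left out ...]
45. 18.]
top flask 0.6 [212.7, 158.9, 89.1, 92.0] med [0.51  0.015 0.075] lo [ 0.429 -0.072  0.057] hi [0.661 0.151 0.128] col [ 80. 143. 193.]
top reagent_jar 0.63 [80.0, 276.2, 44.1, 25.0] med [0.325 0.415 0.113] lo [0.298 0.398 0.002] hi [0.354 0.446 0.172] col [154. 125. 123.]
top reagent_jar 0.57 [140.8, 120.0, 34.6, 33.8] med [0.711 0.298 0.097] lo [0.688 0.272 0.007] hi [0.75  0.332 0.105] col [ 48. 103. 167.]
top sieve_mesh 0.97 [220.5, 164.6, 71.7, 72.0] med [0.55  0.039 0.065] lo [ 0.473 -0.044  0.06 ] hi [0.631 0.123 0.07 ] col [207. 208. 213.]
top shaker 0.64 [202.2, 148.3, 112.0, 132.1] med [0.514 0.04  0.062] lo [ 0.371 -0.082  0.035] hi [0.667 0.167 0.121] col [210. 212. 215.]
```

```bash
python3 - <<'E'
from h import *
S={n:cv2.imread(f'pics/{n}0.png') for n in('scene','top')}
cv2.imwrite('pics/a1.png',cv2.resize(S['top'][100:310,60:450],(780,420),interpolation=cv2.INTER_CUBIC))
cv2.imwrite('pics/a2.png',cv2.resize(S['scene'][110:370,60:460],(800,520),interpolation=cv2.INTER_CUBIC))
for n in S:
    P=np.load(n+'P.npy'); x,y,z=P[...,0],P[...,1],P[...,2]
    hsv=cv2.cvtColor(S[n],cv2.COLOR_BGR2HSV)
    H,Sa,V=[hsv[...,i].astype(int) for i in range(3)]
    reg=(abs(x-.55)<.2)&(abs(y-.04)<.2)
    k=reg&(z>.114)&(z<.126)&(abs(np.hypot(x-.55,y-.04)-.1)<.02)
    A=np.c_[2*x[k],2*y[k],np.ones(k.sum())]; s=np.linalg.lstsq(A,x[k]**2+y[k]**2,rcond=None)[0]
    print(n,'rim c',s[:2],'r',np.sqrt(s[2]+s[0]**2+s[1]**2),'z',np.median(z[k]))
    for nm,kk in(('lug',reg&(H>90)&(H<125)&(Sa>80)&(z>.09)),('green',reg&(H>40)&(H<85)&(Sa>80)),('red',reg&((H<8)|(H>172))&(Sa>110))):
        q=P[kk]; 
        if len(q): print(n,nm,len(q),np.median(q,0).round(3),q.min(0).round(3),q.max(0).round(3))
    for c in((.595,-.40),(.585,-.293),(.49,-.377),(.39,-.36)):
        k=(np.hypot(x-c[0],y-c[1])<.055)&(z>.027)&(z<.045)
        q=P[k]; r=cv2.minAreaRect((q[:,:2]*1000).astype(np.float32)); print(n,'blk',q.mean(0).round(4),np.median(q[:,2]),r)
    k=(np.hypot(x-.434,y-.257)<.05)&(z>.078)&(z<.095); q=P[k]; print(n,'beaker',len(q),q.mean(0),q.min(0),q.max(0),cv2.minEnclosingCircle((q[:,:2]*1000).astype(np.float32)))
    k=(abs(x-.55)<.12)&(abs(y-.425)<.12)&(z>.028)&(z<.045); q=P[k]; print(n,'tray',cv2.minAreaRect((q[:,:2]*1000).astype(np.float32)))
E
```

```text
scene rim c [0.54973912 0.03984073] r 0.09849409084728558 z 0.12099965884124961
scene lug 84 [ 0.432 -0.024  0.112] [ 0.42  -0.032  0.092] [ 0.439 -0.012  0.131]
scene green 22 [ 0.528 -0.092  0.061] [ 0.52  -0.1    0.057] [ 0.532 -0.085  0.066]
scene blk [ 0.5972 -0.3996  0.0322] 0.032334067330552496 ((595.425537109375, -399.23406982421875), (33.91889572143555, 62.950618743896484), 39.2353630065918)
scene blk [ 0.5871 -0.2929  0.0325] 0.03255576775548989 ((585.5336303710938, -292.3963623046875), (34.71232223510742, 63.3581428527832), 11.675930976867676)
scene blk [ 0.493  -0.3789  0.0319] 0.03207844550735886 ((491.6174011230469, -378.4416809082031), (34.96306228637695, 64.64656066894531), 22.057186126708984)
scene blk [ 0.391  -0.3629  0.0324] 0.0323967235473063 ((390.0448913574219, -362.4728698730469), (35.18227767944336, 62.57941436767578), 31.327558517456055)
scene beaker 154 [0.43216958 0.25756461 0.08396818] [0.40051023 0.22501582 0.0780934 ] [0.4650101  0.28987893 0.0910996 ] ((431.3260803222656, 258.0542907714844), 34.033592224121094)
scene tray ((566.501953125, 442.223571777
[... 578 characters left out ...]
27797 ((583.6317749023438, -293.239013671875), (33.59707260131836, 64.63013458251953), 9.01305103302002)
top blk [ 0.4895 -0.3777  0.0323] 0.032077915870018806 ((489.8575439453125, -378.7132568359375), (32.9457893371582, 63.502262115478516), 19.13079261779785)
top blk [ 0.3873 -0.3623  0.0321] 0.03203157673620818 ((387.43505859375, -363.0355529785156), (33.9250373840332, 64.2774887084961), 30.938770294189453)
top beaker 120 [0.43403225 0.25845945 0.08522938] [0.40383263 0.22539246 0.0780709 ] [0.46508371 0.28808711 0.09363164] ((433.7918395996094, 256.5361022949219), 31.688058853149414)
top tray ((567.8699951171875, 441.112548828125), (208.83935546875, 191.92051696777344), 4.539881706237793)
```

View pics/a1.png

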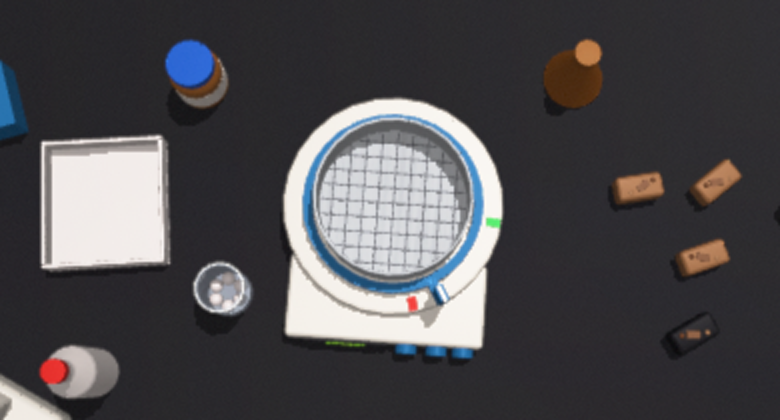

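View pics/a2.png

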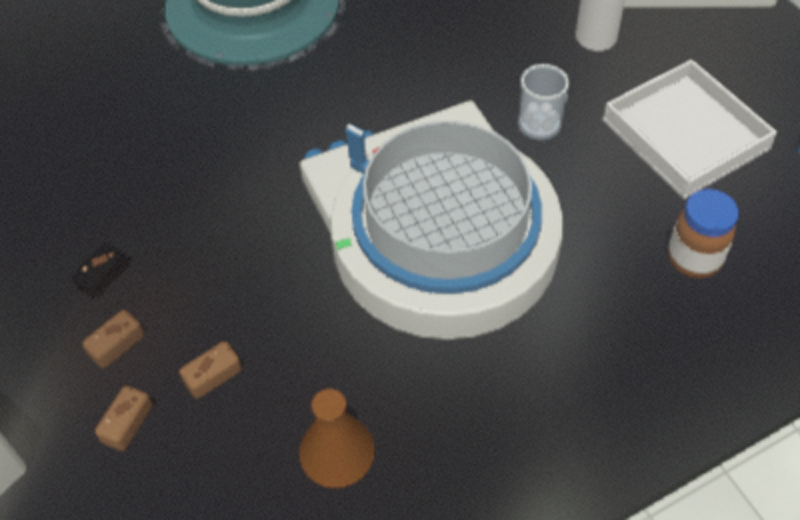

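Top view: lug's top at (442,293), between red (412,303) and green (493,223). It stands about 0.26 rad past red, with 54° left to turn. There are three brown blocks, and the black one at (692,334) is the look-alike. The beaker at (222,290) shows about 5 balls.

```bash
python3 -m handwheel '[{"turn":[0,0,-8],"linear":[10,-37,25],"grip":1},{"turn":[0,0,-8],"linear":[10,-37,25],"grip":1},{"turn":[0,0,-8],"linear":[10,-37,25],"grip":1},{"turn":[0,0,-8],"linear":[10,-37,20],"grip":0.6},{"turn":[0,0,-8],"linear":[10,-37,0],"grip":0.6},{"turn":[0,0,-8],"linear":[10,-37,0],"grip":0.6},{"turn":[0,0,-8],"linear":[10,-37,0],"grip":0.6},{"turn":[0,0,-8],"linear":[10,-37,0],"grip":0.6},{"turn":[0,0,-8],"linear":[10,-37,0],"grip":0.6},{"turn":[0,0,-8],"linear":[10,-37,0],"grip":0.6},{"turn":[0,0,-8],"linear":[10,-37,0],"grip":0.6},{"turn":[0,0,-8],"linear":[10,-37,0],"grip":0.6}]' 20
python3 -m handwheel '[{"turn":[0,0,-8],"linear":[10,-37,0],"grip":0.6},{"turn":[0,0,-8],"linear":[10,-37,0],"grip":0.6},{"turn":[0,0,-8],"linear":[10,-37,0],"grip":0.6},{"turn":[0,0,-8],"linear":[10,-37,0],"grip":0.6},{"turn":[0,0,0],"linear":[0,0,0],"grip":0.6},{"turn":[0,0,0],"linear":[0,0,0],"grip":0.6}]'
cat >> h.py <<'E'
def ang(): 
    R=np.array(status.state()['tcp_rot']); return np.degrees(np.arctan2(R[1,1],R[0,1]))
def st():
    s=status.state(); print('t',round(s['time_s'],1),'tcp',np.round(s['tcp_pos'],4),'yang',ang().round(1),'z',np.round(np.array(s['tcp_rot'])[:,2],3),'op',round(s['opening'],4),'gf',round(s['grip_force'],1),'F',np.round(s['contact_force'],1),'q',np.round(s['qpos'],0))
E
python3 - <<'E'
from h import *
st()
p,d,m=snap('wrist','w1.png'); P=cloud(d,m); np.save('wP.npy',P)
print('cam',-np.array(m['R']).T@m['t'])
hsv=cv2.cvtColor(p,cv2.COLOR_RGB2HSV).astype(int);H,Sa=hsv[...,0],hsv[...,1];z=P[...,2]
for nm,k in(('lug',(H>90)&(H<125)&(Sa>80)&(z>.12)&(z<.14)),('green',(H>40)&(H<85)&(Sa>80)&(z>.04)),('red',((H<8)|(H>172))&(Sa>110)&(z>.04)&(z<.1))):
    q=P[k]
    if len(q): print(nm,len(q),np.median(q,0).round(4),np.percentile(q,2,0).round(3),np.percentile(q,98,0).round(3),cv2.minAreaRect((q[:,:2]*1000).astype(np.float32)))
E
```

```text
time_s: 2.2
tcp_pos: [0.3794, 0.1231, 0.3007]
tcp_rot: [[0.513, 0.859, 0.0], [0.859, -0.513, 0.001], [0.001, 0.0, -1.0]]
contact_force: [1.1, 0.5, -0.3]
opening: 0.0563
grip_force: 0.0
time_s: 2.8
tcp_pos: [0.4193, -0.0237, 0.3005]
tcp_rot: [[0.887, 0.461, -0.0], [0.461, -0.887, 0.0], [0.0, -0.0, -1.0]]
contact_force: [-0.9, -0.2, -0.9]
opening: 0.0563
grip_force: 0.0
t 2.8 tcp [ 0.4193 -0.0237  0.3005] yang -62.6 z [-0.  0. -1.] op 0.0563 gf 0.0 F [-0.9 -0.2 -0.9] q [-37.  -5.  34. 113.   3.  71. -66.]
cam [0.49321984 0.01504263 0.47946897]
lug 72 [ 0.4301 -0.0205  0.1292] [ 0.418 -0.029  0.121] [0.516 0.135 0.131] ((471.60137939453125, 52.90852737426758), (193.85276794433594, 17.536252975463867), 59.204750061035156)
green 165 [ 0.5225 -0.0857  0.0604] [ 0.412 -0.099  0.058] [0.531 0.028 0.432] ((474.609130859375, -25.070518493652344), (88.344482421875, 168.07815551757812), 62.44243621826172)
red 94 [0.4183 0.0132 0.0596] [ 0.41  -0.021  0.058] [0.468 0.019 0.063] ((570.414794921875, -92.3630599975586), (22.864032745361328, 389.1090393066406), 54.52504348754883)
```

View pics/w1.png

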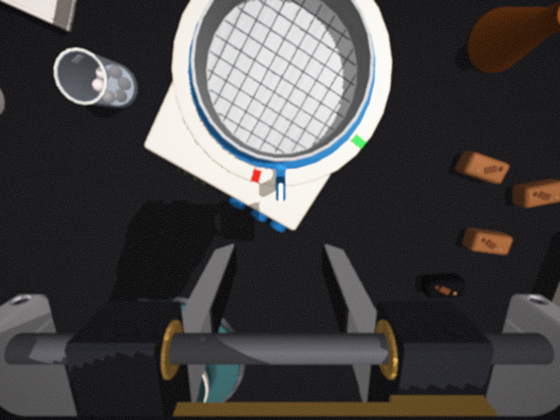

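Wrist view: lug at (281,185), red at (257,176), green at (359,142). The beaker shows balls at about (115,85).

```bash
python3 - <<'E'
from h import *
P=np.load('wP.npy');x,y,z=P[...,0],P[...,1],P[...,2]
k=(z>.116)&(z<.127)&(abs(np.hypot(x-.549,y-.04)-.1)<.015)
A=np.c_[2*x[k],2*y[k],np.ones(k.sum())]; s=np.linalg.lstsq(A,x[k]**2+y[k]**2,rcond=None)[0]
print('rim c',s[:2],'r',np.sqrt(s[2]+s[0]**2+s[1]**2),np.median(z[k]))
k=(z>.122)&(z<.137)&(np.hypot(x-.427,y+.02)<.025);q=P[k];print(len(q),q.mean(0),np.median(q[:,2]),cv2.minAreaRect((q[:,:2]*1000).astype(np.float32)))
E
```

```text
rim c [0.54824915 0.04037337] r 0.09790736518823415 0.12120135977762586
178 [ 0.42752434 -0.02095202  0.12953371] 0.12966288180605146 ((426.89501953125, -21.63778305053711), (21.562198638916016, 10.960740089416504), 27.43671989440918)
```

```bash
python3 -m handwheel '[{"turn":[0,0,-0.7],"linear":[7.7,2.5,-40],"grip":0.6},{"turn":[0,0,0],"linear":[0,0,-45],"grip":0.6},{"turn":[0,0,0],"linear":[0,0,-45],"grip":0.6},{"turn":[0,0,0],"linear":[0,0,-45],"grip":0.6},{"turn":[0,0,0],"linear":[0,0,-25],"grip":0.6},{"turn":[0,0,0],"linear":[0,0,-15],"grip":0.6},{"turn":[0,0,0],"linear":[0,0,0],"grip":0},{"turn":[0,0,0],"linear":[0,0,0],"grip":0},{"turn":[0,0,0],"linear":[0,0,0],"grip":0},{"turn":[0,0,0],"linear":[0,0,0],"grip":0},{"turn":[0,0,0],"linear":[0,0,0],"grip":0},{"turn":[0,0,0],"linear":[0,0,0],"grip":0}]' 25
python3 - <<'E'
from h import *
st()
c=np.array([548.7,39.8]); t=np.array(status.state()['tcp_pos'][:2])*1000
v=t-c; r=np.hypot(*v); a=np.degrees(np.arctan2(v[1],v[0]))%360; print(r,a)
n=12; A=np.radians(np.linspace(a,260.8,n+1)); W=c+r*np.c_[np.cos(A),np.sin(A)]
print(np.diff(W,axis=0).round(1).tolist(), (260.8-a)/n)
E
```

```text
time_s: 4.05
tcp_pos: [0.4272, -0.0207, 0.0858]
tcp_rot: [[0.893, 0.451, 0.001], [0.451, -0.893, 0.0], [0.001, 0.0, -1.0]]
contact_force: [-1.4, 1.2, 2.7]
opening: 0.0118
grip_force: 12.4
t 4.0 tcp [ 0.4272 -0.0207  0.0858] yang -63.2 z [ 0.001  0.    -1.   ] op 0.0118 gf 12.4 F [-1.4  1.2  2.7] q [-31.  16.  34. 126. -14.  41. -51.]
135.71357299723513 206.4973383702511
[[5.2, -9.4], [5.9, -9.0], [6.6, -8.5], [7.2, -7.9], [7.8, -7.3], [8.4, -6.7], [8.9, -6.0], [9.3, -5.3], [9.7, -4.5], [10.0, -3.8], [10.3, -3.0], [10.5, -2.1]] 4.525221802479076
```

```bash
python3 -m handwheel '[{"turn":[0,0,4.525],"linear":[5.2,-9.4,0],"grip":0},{"turn":[0,0,4.525],"linear":[5.9,-9.0,0],"grip":0},{"turn":[0,0,4.525],"linear":[6.6,-8.5,0],"grip":0},{"turn":[0,0,4.525],"linear":[7.2,-7.9,0],"grip":0},{"turn":[0,0,4.525],"linear":[7.8,-7.3,0],"grip":0},{"turn":[0,0,4.525],"linear":[8.4,-6.7,0],"grip":0},{"turn":[0,0,4.525],"linear":[8.9,-6.0,0],"grip":0},{"turn":[0,0,4.525],"linear":[9.3,-5.3,0],"grip":0},{"turn":[0,0,4.525],"linear":[9.7,-4.5,0],"grip":0},{"turn":[0,0,4.525],"linear":[10.0,-3.8,0],"grip":0},{"turn":[0,0,4.525],"linear":[10.3,-3.0,0],"grip":0},{"turn":[0,0,4.525],"linear":[10.5,-2.1,0],"grip":0}]'
python3 -m handwheel '[{"turn":[0,0,0],"linear":[0,0,0],"grip":0},{"turn":[0,0,0],"linear":[0,0,0],"grip":0},{"turn":[0,0,0],"linear":[0,0,0],"grip":0}]'
python3 -c "
from h import *
st()
v=np.array(status.state()['tcp_pos'][:2])*1000-[548.7,39.8];print(np.hypot(*v),np.degrees(np.arctan2(v[1],v[0]))%360)"
```

```text
time_s: 5.25
tcp_pos: [0.5274, -0.0942, 0.0858]
tcp_rot: [[0.152, 0.988, 0.0], [0.988, -0.152, 0.0], [0.001, 0.0, -1.0]]
contact_force: [0.1, 3.6, 6.6]
opening: 0.0113
grip_force: 25.0
time_s: 5.55
tcp_pos: [0.527, -0.0941, 0.0858]
tcp_rot: [[0.157, 0.988, 0.001], [0.988, -0.157, 0.0], [0.0, 0.001, -1.0]]
contact_force: [2.1, 1.5, 5.0]
opening: 0.0117
grip_force: 25.0
t 5.5 tcp [ 0.527  -0.0941  0.0858] yang -9.0 z [ 0.001  0.    -1.   ] op 0.0117 gf 25.0 F [2.1 1.5 5. ] q [-10.  25.  21. 112. -12.  46.   9.]
135.66564169876835 260.80985650030937
```

```bash
python3 -m handwheel '[{"turn":[0,0,0],"linear":[0,0,0],"grip":0.6},{"turn":[0,0,0],"linear":[0,0,0],"grip":0.6},{"turn":[0,0,0],"linear":[0,0,0],"grip":0.6},{"turn":[0,0,0],"linear":[0,0,20],"grip":0.6},{"turn":[0,0,0],"linear":[0,0,45],"grip":0.6},{"turn":[0,0,0],"linear":[0,0,45],"grip":0.6},{"turn":[0,0,0],"linear":[0,0,45],"grip":0.6},{"turn":[0,0,0],"linear":[0,0,45],"grip":0.6},{"turn":[0,0,0],"linear":[0,0,10],"grip":0.6},{"turn":[0,0,0],"linear":[0,0,0],"grip":0.6},{"turn":[0,0,0],"linear":[0,0,0],"grip":0.6}]' 7
cat >> h.py <<'E'
def rect(P,c,rad,z0,z1):
    x,y,z=P[...,0],P[...,1],P[...,2]; k=(np.hypot(x-c[0],y-c[1])<rad)&(z>z0)&(z<z1); q=P[k]
    if len(q)<8: return None
    (cx,cy),(w,h),a=cv2.minAreaRect((q[:,:2]*1000).astype(np.float32))
    if w>h: a-=90; w,h=h,w
    return [round(float(v),1) for v in (cx,cy,w,h,a,np.median(q[:,2])*1000,len(q))]  # a = short axis direction
def blocks(n,f=None):
    p,d,m=snap(n,f); P=cloud(d,m); out=[]
    for r in optics.masks_of(n,'soil1'):
        k=r['pixels']&(d>0)
        if k.sum()<20: continue
        c=np.median(P[k],0); col=np.median(p[k],0)
        out.append(rect(P,c,.05,c[2]-.006,c[2]+.012)); print(n,'blk',round(r['score'],2),out[-1],'brown' if col[0]>col[2]*1.3 else 'BLACK')
    return P,out
E
python3 - <<'E'
from h import *
st()
P,_=blocks('wrist','w2.png')
print('lug',rect(P,(.527,-.096),.025,.122,.137))
x,y,z=P[...,0],P[...,1],P[...,2]
k=(z>.116)&(z<.127)&(abs(np.hypot(x-.549,y-.04)-.1)<.015)
A=np.c_[2*x[k],2*y[k],np.ones(k.sum())]; s=np.linalg.lstsq(A,x[k]**2+y[k]**2,rcond=None)[0]
print('rim c',s[:2],np.median(z[k]))
P,_=blocks('top'); print('lug',rect(P,(.527,-.096),.025,.122,.137))
E
```

```text
time_s: 6.65
tcp_pos: [0.5263, -0.0942, 0.2941]
tcp_rot: [[0.155, 0.988, -0.002], [0.988, -0.155, 0.0], [-0.0, -0.002, -1.0]]
contact_force: [-0.0, 0.1, -0.7]
opening: 0.0563
grip_force: 0.0
t 6.7 tcp [ 0.5263 -0.0942  0.2941] yang -8.9 z [-0.002  0.    -1.   ] op 0.0563 gf 0.0 F [-0.   0.1 -0.7] q [-14.  11.  25. 100.  -5.  71.   2.]
wrist blk 0.78 [488.4, -353.5, 21.4, 43.1, 69.9, 27.2, 202.0] brown
wrist blk 0.77 [393.3, -341.1, 12.8, 30.7, 54.4, 26.3, 121.0] BLACK
wrist blk 0.7 [583.3, -355.4, 22.9, 60.7, -14.3, 21.4, 99.0] brown
wrist blk 0.53 [573.1, -292.6, 12.9, 62.5, 9.4, 31.0, 242.0] brown
lug [526.8, -94.8, 10.9, 22.5, -8.8, 129.6, 184.0]
rim c [0.54812907 0.04019363] 0.12120691362866931
top blk 0.76 [592.8, -399.6, 33.8, 65.2, 39.3, 32.5, 282.0] brown
top blk 0.53 [489.6, -379.1, 33.8, 63.5, 19.3, 32.2, 277.0] brown
top blk 0.53 [387.3, -363.0, 34.3, 64.5, 28.6, 31.8, 303.0] BLACK
top blk 0.45 [585.9, -306.3, 34.5, 37.5, 7.4, 31.8, 139.0] brown
top blk 0.17 [325.3, 425.7, 56.3, 60.5, 82.9, 116.0, 262.0] brown
lug None
```

View pics/w2.png

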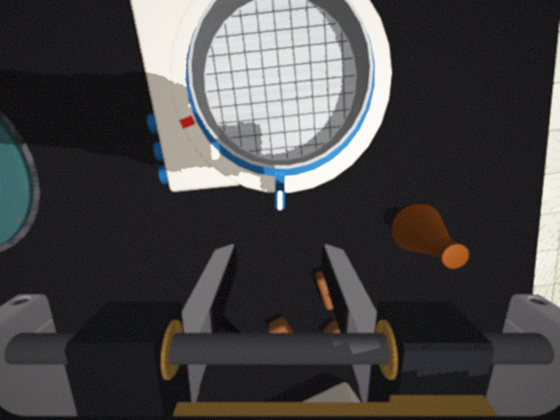

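Lug at (280,195) covers the green mark, so the collar is locked at 260.9° against the mark's 260.8°. Next, block B.

```bash
python3 -m handwheel '[{"turn":[0,0,3.7],"linear":[11.6,-39.8,0],"grip":0.65},{"turn":[0,0,3.7],"linear":[11.6,-39.8,0],"grip":0.65},{"turn":[0,0,3.7],"linear":[11.6,-39.8,0],"grip":0.65},{"turn":[0,0,3.7],"linear":[11.6,-39.8,0],"grip":0.65},{"turn":[0,0,3.7],"linear":[11.6,-39.8,0],"grip":0.65},{"turn":[0,0,0],"linear":[0,0,0],"grip":0.65},{"turn":[0,0,0],"linear":[0,0,0],"grip":0.65}]' 7
python3 - <<'E'
from h import *
st()
blocks('wrist'); blocks('scene'); blocks('top')
E
```

```text
time_s: 7.55
tcp_pos: [0.5843, -0.2941, 0.2941]
tcp_rot: [[-0.165, 0.986, -0.002], [0.986, 0.165, 0.0], [0.001, -0.002, -1.0]]
contact_force: [-0.6, 0.9, -0.3]
opening: 0.0613
grip_force: 0.0
t 7.5 tcp [ 0.5843 -0.2941  0.2941] yang 9.5 z [-0.002  0.    -1.   ] op 0.0613 gf 0.0 F [-0.6  0.9 -0.3] q [  6.  25.  26.  82. -11.  75.  42.]
wrist blk 0.94 [387.7, -362.1, 34.2, 63.8, 29.9, 31.2, 862.0] BLACK
wrist blk 0.6 [588.3, -391.9, 42.0, 85.9, 28.3, 31.2, 921.0] brown
wrist blk 0.6 [489.1, -377.6, 34.0, 62.8, 19.5, 31.2, 796.0] brown
wrist blk 0.58 [570.9, -344.2, 33.9, 77.7, 12.8, 31.1, 925.0] brown
scene blk 0.93 [573.5, -346.5, 36.0, 82.2, 11.5, 32.2, 453.0] brown
scene blk 0.89 [389.0, -362.9, 35.0, 64.0, 30.9, 31.7, 312.0] BLACK
scene blk 0.8 [592.0, -395.9, 41.8, 80.2, 29.5, 32.1, 477.0] brown
scene blk 0.69 [492.0, -378.7, 37.5, 62.9, 17.1, 32.1, 356.0] brown
```

```bash
python3 - <<'E'
import re
s=open('h.py').read()
s=s.replace("out.append(rect(P,c,.05,c[2]-.006,c[2]+.012))","out.append(rect(np.where((k&(P[...,2]>c[2]-.006))[...,None],P,9.),c,.06,c[2]-.006,c[2]+.012))")
open('h.py','w').write(s)
from h import *
blocks('wrist','w3.png'); blocks('scene')
E
```

```text
wrist blk 0.97 [489.6, -378.1, 34.2, 63.6, 18.5, 31.2, 786.0] brown
wrist blk 0.79 [569.3, -337.7, 34.1, 63.4, 12.4, 31.2, 810.0] brown
wrist blk 0.77 [387.7, -362.0, 33.4, 63.8, 30.4, 31.1, 849.0] BLACK
wrist blk 0.62 [592.9, -400.2, 33.1, 61.6, 39.5, 31.3, 709.0] brown
scene blk 0.9 [596.1, -401.9, 33.1, 61.5, 38.1, 32.4, 383.0] brown
scene blk 0.88 [573.1, -338.1, 33.0, 61.6, 16.0, 32.4, 347.0] brown
scene blk 0.87 [492.8, -378.3, 35.7, 62.6, 19.5, 31.9, 358.0] brown
scene blk 0.74 [432.7, 257.2, 59.6, 63.8, 71.0, 58.7, 186.0] BLACK
scene blk 0.68 [390.0, -361.4, 35.5, 64.4, 28.3, 32.0, 316.0] BLACK
```

View pics/w3.png

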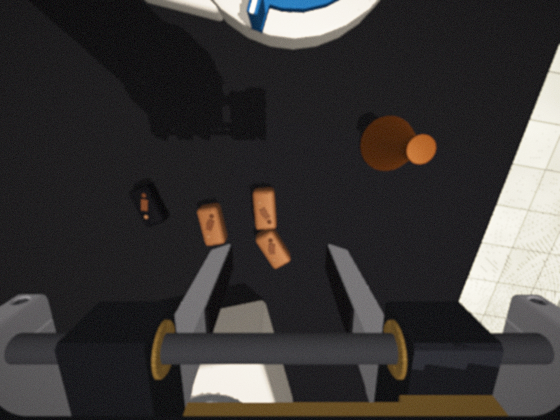

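Wrist picture: block B was knocked next to A and is now at (263,207), world (.5695,-.338). C is at (211,225), A at (272,250) and the black one at (147,205).

```bash
python3 -m handwheel '[{"turn":[0,0,3],"linear":[-14.8,-43.9,-10],"grip":0.65},{"turn":[0,0,0],"linear":[0,0,-45],"grip":0.65},{"turn":[0,0,0],"linear":[0,0,-45],"grip":0.65},{"turn":[0,0,0],"linear":[0,0,-45],"grip":0.65},{"turn":[0,0,0],"linear":[0,0,-45],"grip":0.65},{"turn":[0,0,0],"linear":[0,0,-45],"grip":0.65},{"turn":[0,0,0],"linear":[0,0,-30],"grip":0.65},{"turn":[0,0,0],"linear":[0,0,-15],"grip":0.65},{"turn":[0,0,0],"linear":[0,0,-9],"grip":0.65},{"turn":[0,0,0],"linear":[0,0,0],"grip":0.65}]' 7
python3 -m handwheel '[{"turn":[0,0,0],"linear":[0,0,0],"grip":0.45},{"turn":[0,0,0],"linear":[0,0,0],"grip":0.42},{"turn":[0,0,0],"linear":[0,0,0],"grip":0.39},{"turn":[0,0,0],"linear":[0,0,0],"grip":0.36},{"turn":[0,0,0],"linear":[0,0,0],"grip":0.33},{"turn":[0,0,0],"linear":[0,0,0],"grip":0.3},{"turn":[0,0,0],"linear":[0,0,0],"grip":0.25},{"turn":[0,0,0],"linear":[0,0,0],"grip":0.25}]' 7
python3 -c "
from h import *
st()"
```

```text
time_s: 9.05
tcp_pos: [0.5701, -0.3373, 0.0065]
tcp_rot: [[-0.218, 0.976, -0.0], [0.976, 0.218, -0.0], [-0.0, -0.0, -1.0]]
contact_force: [-0.8, 0.2, -0.1]
opening: 0.061
grip_force: 0.0
time_s: 9.85
tcp_pos: [0.5701, -0.3373, 0.007]
tcp_rot: [[-0.218, 0.976, 0.0], [0.976, 0.218, -0.0], [-0.0, 0.0, -1.0]]
contact_force: [-2.3, 1.5, 7.0]
opening: 0.0339
grip_force: 7.0
t 9.8 tcp [ 0.5701 -0.3373  0.007 ] yang 12.6 z [ 0. -0. -1.] op 0.0339 gf 7.0 F [-2.3  1.5  7. ] q [ 13.  42.  21.  94. -19.  47.  55.]
```

```bash
python3 -m handwheel '[{"turn":[0,0,0],"linear":[0,0,5],"grip":0.25},{"turn":[0,0,0],"linear":[0,0,15],"grip":0.25},{"turn":[0,0,0],"linear":[0,0,25],"grip":0.25},{"turn":[0,0,0],"linear":[0,0,30],"grip":0.25},{"turn":[0,0,0],"linear":[0,0,35],"grip":0.25},{"turn":[0,0,0],"linear":[0,0,35],"grip":0.25},{"turn":[0,0,0],"linear":[0,0,25],"grip":0.25},{"turn":[0,0,0],"linear":[0,0,13],"grip":0.25},{"turn":[0,0,0],"linear":[0,7,0],"grip":0.25},{"turn":[0,0,-1],"linear":[2.4,20,0],"grip":0.25},{"turn":[0,0,-1.4],"linear":[4,30,0],"grip":0.25},{"turn":[0,0,-1.4],"linear":[4,35,0],"grip":0.25}]' 7
python3 -m handwheel '[{"turn":[0,0,-1.4],"linear":[4,40,0],"grip":0.25},{"turn":[0,0,-1.4],"linear":[4,40,0],"grip":0.25},{"turn":[0,0,-1.4],"linear":[4,40,0],"grip":0.25},{"turn":[0,0,-1.4],"linear":[4,40,0],"grip":0.25},{"turn":[0,0,-1.4],"linear":[4,40,0],"grip":0.25},{"turn":[0,0,-1.4],"linear":[2,35,0],"grip":0.25},{"turn":[0,0,-0.4],"linear":[0,25,0],"grip":0.25},{"turn":[0,0,0],"linear":[0,18,0],"grip":0.25},{"turn":[0,0,0],"linear":[0,7,0],"grip":0.25},{"turn":[0,0,0],"linear":[0,0,0],"grip":0.25},{"turn":[0,0,0],"linear":[0,0,0],"grip":0.25}]' 7
python3 - <<'E'
from h import *
st(); P,_=blocks('wrist'); blocks('top')
x,y,z=P[...,0],P[...,1],P[...,2]
k=(np.hypot(x-.54,y-.06)<.05)&(z<.08);print('mesh',np.median(z[k]),k.sum())
k=(z>.116)&(z<.127)&(abs(np.hypot(x-.549,y-.04)-.1)<.015)
A=np.c_[2*x[k],2*y[k],np.ones(k.sum())]; s=np.linalg.lstsq(A,x[k]**2+y[k]**2,rcond=None)[0]
print('rim c',s[:2],np.median(z[k]))
E
```

```text
time_s: 11.05
tcp_pos: [0.5795, -0.2441, 0.1878]
tcp_rot: [[-0.151, 0.989, -0.002], [0.989, 0.151, 0.0], [0.001, -0.002, -1.0]]
contact_force: [0.0, 1.0, -0.4]
opening: 0.0338
grip_force: 7.0
time_s: 12.15
tcp_pos: [0.6021, 0.0387, 0.189]
tcp_rot: [[0.001, 1.0, -0.001], [1.0, -0.001, -0.001], [-0.001, -0.001, -1.0]]
contact_force: [-0.6, -0.4, -1.8]
opening: 0.0339
grip_force: 7.0
t 12.2 tcp [0.6021 0.0387 0.189 ] yang -0.1 z [-0.001 -0.001 -1.   ] op 0.0339 gf 7.0 F [-0.6 -0.4 -1.8] q [-25.  24.  23.  97. -11.  61.   2.]
wrist blk 0.91 [602.0, 39.1, 33.9, 63.0, 0.1, 213.4, 5347.0] brown
top blk 0.69 [593.1, -401.7, 33.3, 61.1, 40.2, 32.2, 266.0] brown
top blk 0.61 [387.6, -363.2, 33.1, 64.3, 29.4, 32.2, 290.0] BLACK
top blk 0.56 [489.4, -378.8, 32.1, 62.1, 19.1, 32.4, 267.0] brown
top blk 0.41 [530.4, -78.0, 56.6, 117.9, 78.8, 74.6, 255.0] BLACK
mesh 0.06378440251275783 7029
rim c [0.54856639 0.04086027] 0.12122269349936445
```

```bash
python3 -m handwheel '[{"turn":[0,0,0],"linear":[0.4,1.5,-15],"grip":0.25},{"turn":[0,0,0],"linear":[0,0,-25],"grip":0.25},{"turn":[0,0,0],"linear":[0,0,-25],"grip":0.25},{"turn":[0,0,0],"linear":[0,0,-25],"grip":0.25},{"turn":[0,0,0],"linear":[0,0,-15],"grip":0.25},{"turn":[0,0,0],"linear":[0,0,-6],"grip":0.25},{"turn":[0,0,0],"linear":[0,0,-2],"grip":0.25},{"turn":[0,0,0],"linear":[0,0,-1.5],"grip":0.25},{"turn":[0,0,0],"linear":[0,0,-1],"grip":0.25},{"turn":[0,0,0],"linear":[0,0,-1],"grip":0.25},{"turn":[0,0,0],"linear":[0,0,0],"grip":0.25}]' 7
python3 -c "
from h import *
st()"
```

```text
time_s: 13.45
tcp_pos: [0.6029, 0.0413, 0.0732]
tcp_rot: [[0.0, 1.0, 0.0], [1.0, -0.0, 0.0], [0.0, 0.0, -1.0]]
contact_force: [-1.5, 0.5, -0.9]
opening: 0.0338
grip_force: 7.0
t 13.4 tcp [0.6029 0.0413 0.0732] yang -0.0 z [ 0.  0. -1.] op 0.0338 gf 7.0 F [-1.5  0.5 -0.9] q [-23.  32.  21. 102. -15.  49.   5.]
```

```bash
python3 -m handwheel '[{"turn":[0,0,0],"linear":[0,0,-0.8],"grip":0.25},{"turn":[0,0,0],"linear":[0,0,-0.7],"grip":0.25},{"turn":[0,0,0],"linear":[0,0,-0.5],"grip":0.25},{"turn":[0,0,0],"linear":[0,0,0],"grip":0.25}]' 7
python3 -m handwheel '[{"turn":[0,0,0],"linear":[0,0,0],"grip":0.38},{"turn":[0,0,0],"linear":[0,0,0],"grip":0.42},{"turn":[0,0,0],"linear":[0,0,0],"grip":0.44},{"turn":[0,0,0],"linear":[0,0,10],"grip":0.44},{"turn":[0,0,0],"linear":[0,0,25],"grip":0.44},{"turn":[0,0,0],"linear":[0,0,45],"grip":0.44},{"turn":[0,0,0],"linear":[0,0,45],"grip":0.65},{"turn":[0,0,0],"linear":[0,0,0],"grip":0.65}]' 7
python3 - <<'E'
from h import *
st(); blocks('wrist'); blocks('top')
E
```

```text
time_s: 13.85
tcp_pos: [0.6028, 0.0413, 0.071]
tcp_rot: [[0.0, 1.0, -0.0], [1.0, -0.0, -0.0], [-0.0, -0.0, -1.0]]
contact_force: [-0.7, 0.0, 0.2]
opening: 0.0341
grip_force: 7.0
time_s: 14.65
tcp_pos: [0.6054, 0.0411, 0.2026]
tcp_rot: [[0.001, 1.0, 0.009], [1.0, -0.001, 0.001], [0.002, 0.009, -1.0]]
contact_force: [-0.0, -0.4, -0.6]
opening: 0.0537
grip_force: 0.0
t 14.7 tcp [0.6054 0.0411 0.2026] yang -0.0 z [ 0.009  0.001 -1.   ] op 0.0537 gf 0.0 F [-0.  -0.4 -0.6] q [-25.  23.  24.  96. -10.  62.   2.]
wrist blk 0.88 [602.3, 42.4, 33.4, 61.1, 0.4, 95.4, 1872.0] brown
top blk 0.87 [592.7, -402.2, 34.0, 64.3, 39.0, 32.3, 272.0] brown
top blk 0.83 [489.3, -378.4, 32.1, 63.1, 19.1, 32.1, 276.0] brown
top blk 0.83 [387.1, -362.5, 33.4, 64.3, 30.2, 32.4, 286.0] BLACK
top blk 0.46 [531.2, -78.7, 55.4, 118.4, 79.8, 74.5, 256.0] BLACK
```

```bash
python3 -m handwheel '[{"turn":[0,0,3.3],"linear":[-1,-37,0],"grip":0.65},{"turn":[0,0,3.3],"linear":[-1,-37,0],"grip":0.65},{"turn":[0,0,3.3],"linear":[-1,-37,0],"grip":0.65},{"turn":[0,0,3.3],"linear":[-1,-37,0],"grip":0.65},{"turn":[0,0,3.3],"linear":[-1,-37,0],"grip":0.65},{"turn":[0,0,3.3],"linear":[-1,-37,0],"grip":0.65},{"turn":[0,0,3.3],"linear":[-1,-37,0],"grip":0.65},{"turn":[0,0,3.3],"linear":[-1,-37,0],"grip":0.65},{"turn":[0,0,3.3],"linear":[-1,-37,0],"grip":0.65},{"turn":[0,0,3.3],"linear":[-1,-37,0],"grip":0.65},{"turn":[0,0,3.3],"linear":[0,-37,0],"grip":0.65},{"turn":[0,0,3],"linear":[0,-35,0],"grip":0.65}]' 7
python3 -m handwheel '[{"turn":[0,0,0],"linear":[0,0,0],"grip":0.65},{"turn":[0,0,0],"linear":[0,0,0],"grip":0.65}]' 7
python3 - <<'E'
from h import *
st(); blocks('wrist'); blocks('scene')
E
```

```text
time_s: 16.05
tcp_pos: [0.592, -0.4021, 0.1944]
tcp_rot: [[-0.635, 0.773, -0.002], [0.773, 0.635, 0.001], [0.002, -0.001, -1.0]]
contact_force: [0.0, 0.1, 0.3]
opening: 0.0609
grip_force: 0.0
time_s: 16.25
tcp_pos: [0.5919, -0.4012, 0.1943]
tcp_rot: [[-0.632, 0.775, -0.002], [0.775, 0.632, 0.001], [0.002, -0.001, -1.0]]
contact_force: [-0.2, -0.2, -1.1]
opening: 0.0613
grip_force: 0.0
t 16.2 tcp [ 0.5919 -0.4012  0.1943] yang 39.2 z [-0.002  0.001 -1.   ] op 0.0613 gf 0.0 F [-0.2 -0.2 -1.1] q [ 19.  35.  20.  79. -12.  68.  79.]
wrist blk 0.79 [387.9, -362.3, 33.5, 64.2, 31.1, 31.3, 2149.0] BLACK
wrist blk 0.65 [593.3, -402.2, 33.9, 63.4, 40.1, 31.3, 1405.0] brown
wrist blk 0.56 [489.6, -379.0, 34.1, 63.8, 20.0, 31.3, 1712.0] brown
scene blk 0.86 [595.6, -401.3, 34.7, 64.7, 43.4, 32.4, 397.0] brown
scene blk 0.57 [604.2, 38.8, 35.1, 61.2, -1.6, 97.1, 291.0] brown
```

```bash
python3 -m handwheel '[{"turn":[0,0,0.8],"linear":[1.5,-1,-20],"grip":0.65},{"turn":[0,0,0],"linear":[0,0,-40],"grip":0.65},{"turn":[0,0,0],"linear":[0,0,-45],"grip":0.65},{"turn":[0,0,0],"linear":[0,0,-40],"grip":0.65},{"turn":[0,0,0],"linear":[0,0,-25],"grip":0.65},{"turn":[0,0,0],"linear":[0,0,-12],"grip":0.65},{"turn":[0,0,0],"linear":[0,0,-5.5],"grip":0.65},{"turn":[0,0,0],"linear":[0,0,0],"grip":0.65}]' 7
python3 -m handwheel '[{"turn":[0,0,0],"linear":[0,0,0],"grip":0.45},{"turn":[0,0,0],"linear":[0,0,0],"grip":0.42},{"turn":[0,0,0],"linear":[0,0,0],"grip":0.39},{"turn":[0,0,0],"linear":[0,0,0],"grip":0.36},{"turn":[0,0,0],"linear":[0,0,0],"grip":0.33},{"turn":[0,0,0],"linear":[0,0,0],"grip":0.3},{"turn":[0,0,0],"linear":[0,0,0],"grip":0.25},{"turn":[0,0,0],"linear":[0,0,0],"grip":0.25}]' 7
python3 -c "
from h import *
st()"
```

```text
time_s: 17.25
tcp_pos: [0.5947, -0.4016, 0.009]
tcp_rot: [[-0.644, 0.765, 0.0], [0.765, 0.644, -0.0], [-0.001, 0.0, -1.0]]
contact_force: [0.2, -0.1, 0.7]
opening: 0.0613
grip_force: 0.0
time_s: 18.05
tcp_pos: [0.5944, -0.402, 0.0089]
tcp_rot: [[-0.644, 0.765, 0.0], [0.765, 0.644, -0.0], [-0.001, 0.0, -1.0]]
contact_force: [-1.6, 1.5, 5.3]
opening: 0.0338
grip_force: 7.0
t 18.1 tcp [ 0.5944 -0.402   0.0089] yang 40.1 z [ 0. -0. -1.] op 0.0338 gf 7.0 F [-1.6  1.5  5.3] q [ 21.  46.  17.  85. -16.  51.  83.]
```

```bash
python3 -m handwheel '[{"turn":[0,0,0],"linear":[0,0,5],"grip":0.25},{"turn":[0,0,0],"linear":[0,0,15],"grip":0.25},{"turn":[0,0,0],"linear":[0,0,25],"grip":0.25},{"turn":[0,0,0],"linear":[0,0,35],"grip":0.25},{"turn":[0,0,0],"linear":[0,0,40],"grip":0.25},{"turn":[0,0,0],"linear":[0,0,35],"grip":0.25},{"turn":[0,0,0],"linear":[0,0,20],"grip":0.25},{"turn":[0,0,0],"linear":[0,0,10],"grip":0.25},{"turn":[0,0,-2],"linear":[-2,14,0],"grip":0.25},{"turn":[0,0,-3],"linear":[-4,25,0],"grip":0.25},{"turn":[0,0,-3],"linear":[-4,35,0],"grip":0.25},{"turn":[0,0,-3],"linear":[-4,40,0],"grip":0.25}]' 7
python3 -m handwheel '[{"turn":[0,0,-3],"linear":[-4,40,0],"grip":0.25},{"turn":[0,0,-3],"linear":[-4,40,0],"grip":0.25},{"turn":[0,0,-3],"linear":[-4,40,0],"grip":0.25},{"turn":[0,0,-3],"linear":[-4,40,0],"grip":0.25},{"turn":[0,0,-3],"linear":[-4,40,0],"grip":0.25},{"turn":[0,0,-3],"linear":[-4,40,0],"grip":0.25},{"turn":[0,0,-4],"linear":[-4,35,0],"grip":0.25},{"turn":[0,0,-4],"linear":[-4,30,0],"grip":0.25},{"turn":[0,0,-3],"linear":[0,18,0],"grip":0.25},{"turn":[0,0,0],"linear":[0,6.5,0],"grip":0.25},{"turn":[0,0,0],"linear":[0,0,0],"grip":0.25},{"turn":[0,0,0],"linear":[0,0,0],"grip":0.25}]' 7
python3 - <<'E'
from h import *
st(); blocks('wrist'); blocks('top')
E
```

```text
time_s: 19.25
tcp_pos: [0.5793, -0.2871, 0.193]
tcp_rot: [[-0.483, 0.876, -0.001], [0.876, 0.483, 0.0], [0.001, -0.001, -1.0]]
contact_force: [0.8, 0.1, -1.5]
opening: 0.0336
grip_force: 7.0
time_s: 20.45
tcp_pos: [0.5483, 0.0405, 0.1934]
tcp_rot: [[-0.002, 1.0, -0.0], [1.0, 0.002, -0.0], [-0.0, -0.0, -1.0]]
contact_force: [0.2, -0.1, -0.0]
opening: 0.0337
grip_force: 7.0
t 20.4 tcp [0.5483 0.0405 0.1934] yang 0.1 z [-0. -0. -1.] op 0.0337 gf 7.0 F [ 0.2 -0.1 -0. ] q [-26.  18.  23. 105.  -8.  59.  -0.]
wrist blk 0.72 [548.2, 41.4, 34.1, 63.0, 0.1, 215.9, 5357.0] brown
wrist blk 0.64 [602.4, 41.6, 33.9, 62.5, 0.3, 95.4, 2063.0] brown
top blk 0.67 [387.7, -363.5, 33.6, 64.0, 29.8, 32.4, 291.0] BLACK
top blk 0.65 [490.0, -378.5, 33.6, 64.3, 21.5, 32.6, 279.0] brown
top blk 0.58 [552.0, 428.0, 117.6, 118.6, 2.9, 5.8, 1465.0] BLACK
top blk 0.41 [528.1, -78.9, 54.5, 119.1, 80.5, 74.8, 251.0] BLACK
```

```bash
python3 -m handwheel '[{"turn":[0,0,0],"linear":[0,0.5,-15],"grip":0.25},{"turn":[0,0,0],"linear":[0,0,-25],"grip":0.25},{"turn":[0,0,0],"linear":[0,0,-25],"grip":0.25},{"turn":[0,0,0],"linear":[0,0,-25],"grip":0.25},{"turn":[0,0,0],"linear":[0,0,-15],"grip":0.25},{"turn":[0,0,0],"linear":[0,0,-7],"grip":0.25},{"turn":[0,0,0],"linear":[0,0,-3],"grip":0.25},{"turn":[0,0,0],"linear":[0,0,-2],"grip":0.25},{"turn":[0,0,0],"linear":[0,0,-1.2],"grip":0.25},{"turn":[0,0,0],"linear":[0,0,-1],"grip":0.25},{"turn":[0,0,0],"linear":[0,0,-1],"grip":0.25},{"turn":[0,0,0],"linear":[0,0,0],"grip":0.25}]' 7
python3 -c "
from h import *
st()"
```

```text
time_s: 21.85
tcp_pos: [0.5483, 0.0423, 0.0733]
tcp_rot: [[-0.002, 1.0, 0.0], [1.0, 0.002, 0.0], [0.0, 0.0, -1.0]]
contact_force: [0.1, 0.3, -0.6]
opening: 0.0337
grip_force: 7.0
t 21.9 tcp [0.5483 0.0423 0.0733] yang 0.1 z [ 0.  0. -1.] op 0.0337 gf 7.0 F [ 0.1  0.3 -0.6] q [-24.  27.  20. 110. -13.  45.   4.]
```

```bash
python3 -m handwheel '[{"turn":[0,0,0],"linear":[0,0,-0.5],"grip":0.25},{"turn":[0,0,0],"linear":[0,0,-0.4],"grip":0.25},{"turn":[0,0,0],"linear":[0,0,0],"grip":0.25},{"turn":[0,0,0],"linear":[0,0,0],"grip":0.38},{"turn":[0,0,0],"linear":[0,0,0],"grip":0.41},{"turn":[0,0,0],"linear":[0,0,0],"grip":0.43},{"turn":[0,0,0],"linear":[0,0,10],"grip":0.43},{"turn":[0,0,0],"linear":[0,0,25],"grip":0.43},{"turn":[0,0,0],"linear":[0,0,45],"grip":0.43},{"turn":[0,0,0],"linear":[0,0,45],"grip":0.65},{"turn":[0,0,0],"linear":[0,0,0],"grip":0.65}]' 7
python3 - <<'E'
from h import *
st(); blocks('wrist'); blocks('top')
E
```

```text
time_s: 22.95
tcp_pos: [0.5508, 0.0422, 0.2035]
tcp_rot: [[-0.001, 1.0, 0.008], [1.0, 0.001, 0.002], [0.002, 0.008, -1.0]]
contact_force: [0.7, -0.2, -0.7]
opening: 0.053
grip_force: 0.0
t 22.9 tcp [0.5508 0.0422 0.2035] yang 0.1 z [ 0.008  0.002 -1.   ] op 0.053 gf 0.0 F [ 0.7 -0.2 -0.7] q [-27.  17.  23. 104.  -8.  60.  -0.]
wrist blk 0.89 [547.8, 43.7, 33.5, 61.9, 0.2, 95.3, 1912.0] brown
wrist blk 0.62 [602.3, 41.4, 34.1, 62.8, 0.8, 95.3, 1926.0] brown
wrist blk 0.5 [516.4, 79.0, 114.5, 119.9, -56.7, 63.8, 7767.0] BLACK
top blk 0.86 [489.1, -377.6, 33.8, 62.1, 19.6, 32.4, 278.0] brown
top blk 0.77 [387.1, -362.4, 34.1, 62.9, 30.7, 31.7, 291.0] BLACK
```

```bash
python3 -m handwheel '[{"turn":[0,0,1.5],"linear":[-3,-30,0],"grip":0.65},{"turn":[0,0,1.6],"linear":[-5,-36,0],"grip":0.65},{"turn":[0,0,1.6],"linear":[-5,-36,0],"grip":0.65},{"turn":[0,0,1.6],"linear":[-5,-36,0],"grip":0.65},{"turn":[0,0,1.6],"linear":[-5,-36,0],"grip":0.65},{"turn":[0,0,1.6],"linear":[-5,-36,0],"grip":0.65},{"turn":[0,0,2],"linear":[-5,-36,0],"grip":0.65},{"turn":[0,0,2],"linear":[-5,-36,0],"grip":0.65},{"turn":[0,0,2],"linear":[-5,-36,0],"grip":0.65},{"turn":[0,0,2],"linear":[-5,-36,0],"grip":0.65},{"turn":[0,0,2],"linear":[-5,-36,0],"grip":0.65},{"turn":[0,0,0],"linear":[-6,-30,0],"grip":0.65}]' 7
python3 -m handwheel '[{"turn":[0,0,0],"linear":[0,0,0],"grip":0.65},{"turn":[0,0,0],"linear":[0,0,0],"grip":0.65}]' 7
python3 - <<'E'
from h import *
st(); blocks('wrist'); blocks('scene')
E
```

```text
time_s: 24.35
tcp_pos: [0.4882, -0.3794, 0.196]
tcp_rot: [[-0.336, 0.942, -0.002], [0.942, 0.336, 0.001], [0.001, -0.002, -1.0]]
contact_force: [-0.4, -0.1, 1.0]
opening: 0.0609
grip_force: 0.0
time_s: 24.55
tcp_pos: [0.4885, -0.3779, 0.196]
tcp_rot: [[-0.334, 0.943, -0.002], [0.943, 0.334, 0.001], [0.002, -0.002, -1.0]]
contact_force: [0.7, -0.3, 0.2]
opening: 0.0613
grip_force: 0.0
t 24.6 tcp [ 0.4885 -0.3779  0.196 ] yang 19.5 z [-0.002  0.001 -1.   ] op 0.0613 gf 0.0 F [ 0.7 -0.3  0.2] q [ 14.  26.  29.  95. -13.  63.  65.]
wrist blk 0.96 [489.3, -378.5, 33.5, 63.7, 20.3, 31.3, 1410.0] brown
wrist blk 0.79 [387.0, -362.4, 34.3, 63.4, 30.1, 31.3, 1563.0] BLACK
scene blk 0.94 [549.9, 41.6, 37.6, 64.5, -0.0, 96.6, 306.0] brown
scene blk 0.59 [492.2, -378.5, 34.6, 62.4, 19.1, 31.9, 353.0] brown
scene blk 0.56 [389.7, -362.2, 35.0, 64.3, 29.9, 31.5, 262.0] BLACK
```

```bash
python3 -m handwheel '[{"turn":[0,0,0.5],"linear":[0.8,-0.5,-20],"grip":0.65},{"turn":[0,0,0],"linear":[0,0,-40],"grip":0.65},{"turn":[0,0,0],"linear":[0,0,-45],"grip":0.65},{"turn":[0,0,0],"linear":[0,0,-40],"grip":0.65},{"turn":[0,0,0],"linear":[0,0,-25],"grip":0.65},{"turn":[0,0,0],"linear":[0,0,-12],"grip":0.65},{"turn":[0,0,0],"linear":[0,0,-6.5],"grip":0.65},{"turn":[0,0,0],"linear":[0,0,0],"grip":0.65}]' 7
python3 -m handwheel '[{"turn":[0,0,0],"linear":[0,0,0],"grip":0.45},{"turn":[0,0,0],"linear":[0,0,0],"grip":0.42},{"turn":[0,0,0],"linear":[0,0,0],"grip":0.39},{"turn":[0,0,0],"linear":[0,0,0],"grip":0.36},{"turn":[0,0,0],"linear":[0,0,0],"grip":0.33},{"turn":[0,0,0],"linear":[0,0,0],"grip":0.3},{"turn":[0,0,0],"linear":[0,0,0],"grip":0.25},{"turn":[0,0,0],"linear":[0,0,0],"grip":0.25}]' 7
python3 -c "
from h import *
st()"
```

```text
time_s: 25.55
tcp_pos: [0.4904, -0.3782, 0.0091]
tcp_rot: [[-0.344, 0.939, 0.0], [0.939, 0.344, -0.0], [-0.0, 0.0, -1.0]]
contact_force: [0.1, 0.0, 0.5]
opening: 0.0613
grip_force: 0.0
time_s: 26.35
tcp_pos: [0.4902, -0.3784, 0.0093]
tcp_rot: [[-0.343, 0.939, 0.0], [0.939, 0.343, -0.0], [-0.0, 0.0, -1.0]]
contact_force: [-1.2, 1.7, 5.8]
opening: 0.0338
grip_force: 7.0
t 26.4 tcp [ 0.4902 -0.3784  0.0093] yang 20.1 z [ 0. -0. -1.] op 0.0338 gf 7.0 F [-1.2  1.7  5.8] q [ 18.  39.  23. 101. -21.  44.  72.]
```

```bash
python3 -m handwheel '[{"turn":[0,0,0],"linear":[0,0,5],"grip":0.25},{"turn":[0,0,0],"linear":[0,0,15],"grip":0.25},{"turn":[0,0,0],"linear":[0,0,25],"grip":0.25},{"turn":[0,0,0],"linear":[0,0,35],"grip":0.25},{"turn":[0,0,0],"linear":[0,0,40],"grip":0.25},{"turn":[0,0,0],"linear":[0,0,35],"grip":0.25},{"turn":[0,0,0],"linear":[0,0,20],"grip":0.25},{"turn":[0,0,0],"linear":[0,0,9],"grip":0.25},{"turn":[0,0,-1],"linear":[1,14,0],"grip":0.25},{"turn":[0,0,-1],"linear":[1,25,0],"grip":0.25},{"turn":[0,0,-2],"linear":[1,35,0],"grip":0.25},{"turn":[0,0,-2],"linear":[1,40,0],"grip":0.25}]' 7
python3 -m handwheel '[{"turn":[0,0,-2],"linear":[0,40,0],"grip":0.25},{"turn":[0,0,-2],"linear":[0,40,0],"grip":0.25},{"turn":[0,0,-2],"linear":[0,40,0],"grip":0.25},{"turn":[0,0,-2],"linear":[0,40,0],"grip":0.25},{"turn":[0,0,-2],"linear":[0,40,0],"grip":0.25},{"turn":[0,0,-2],"linear":[0,35,0],"grip":0.25},{"turn":[0,0,-2],"linear":[0,30,0],"grip":0.25},{"turn":[0,0,0],"linear":[0,25,0],"grip":0.25},{"turn":[0,0,0],"linear":[0,12,0],"grip":0.25},{"turn":[0,0,0],"linear":[0,4.5,0],"grip":0.25},{"turn":[0,0,0],"linear":[0,0,0],"grip":0.25},{"turn":[0,0,0],"linear":[0,0,0],"grip":0.25}]' 7
python3 - <<'E'
from h import *
st(); blocks('wrist'); blocks('top')
E
```

```text
time_s: 27.55
tcp_pos: [0.4933, -0.2635, 0.1924]
tcp_rot: [[-0.241, 0.971, -0.001], [0.971, 0.241, -0.0], [0.0, -0.001, -1.0]]
contact_force: [0.9, 0.8, -1.9]
opening: 0.0342
grip_force: 7.0
time_s: 28.75
tcp_pos: [0.4941, 0.041, 0.1928]
tcp_rot: [[-0.0, 1.0, -0.0], [1.0, 0.0, -0.0], [-0.0, -0.0, -1.0]]
contact_force: [-0.0, -0.1, -1.6]
opening: 0.034
grip_force: 7.0
t 28.8 tcp [0.4941 0.041  0.1928] yang 0.0 z [-0. -0. -1.] op 0.034 gf 7.0 F [-0.  -0.1 -1.6] q [-28.  12.  23. 112.  -5.  57.  -3.]
wrist blk 0.84 [601.6, 41.9, 32.9, 62.4, -0.0, 95.3, 2077.0] brown
wrist blk 0.84 [493.9, 41.9, 33.9, 62.3, 0.0, 215.0, 5208.0] brown
wrist blk 0.77 [548.0, 43.4, 34.0, 62.7, 0.7, 95.3, 2074.0] brown
wrist blk 0.56 [503.3, 133.1, 29.6, 119.5, -64.3, 73.6, 1786.0] BLACK
top blk 0.82 [387.6, -362.8, 33.5, 63.4, 30.7, 32.3, 283.0] BLACK
```

```bash
python3 -m handwheel '[{"turn":[0,0,0],"linear":[0,0.5,-15],"grip":0.25},{"turn":[0,0,0],"linear":[0,0,-25],"grip":0.25},{"turn":[0,0,0],"linear":[0,0,-25],"grip":0.25},{"turn":[0,0,0],"linear":[0,0,-25],"grip":0.25},{"turn":[0,0,0],"linear":[0,0,-15],"grip":0.25},{"turn":[0,0,0],"linear":[0,0,-7],"grip":0.25},{"turn":[0,0,0],"linear":[0,0,-3],"grip":0.25},{"turn":[0,0,0],"linear":[0,0,-1.7],"grip":0.25},{"turn":[0,0,0],"linear":[0,0,-1],"grip":0.25},{"turn":[0,0,0],"linear":[0,0,-1],"grip":0.25},{"turn":[0,0,0],"linear":[0,0,-0.7],"grip":0.25},{"turn":[0,0,0],"linear":[0,0,0],"grip":0.25}]' 7
python3 -c "
from h import *
st()"
```

```text
time_s: 30.15
tcp_pos: [0.4942, 0.0428, 0.0736]
tcp_rot: [[-0.002, 1.0, 0.0], [1.0, 0.002, 0.0], [0.0, 0.0, -1.0]]
contact_force: [-0.2, 0.2, -1.1]
opening: 0.0339
grip_force: 7.0
t 30.1 tcp [0.4942 0.0428 0.0736] yang 0.1 z [ 0.  0. -1.] op 0.0339 gf 7.0 F [-0.2  0.2 -1.1] q [-26.  22.  20. 117. -11.  42.   2.]
```

```bash
python3 -m handwheel '[{"turn":[0,0,0],"linear":[0,0,-0.6],"grip":0.25},{"turn":[0,0,0],"linear":[0,0,-0.4],"grip":0.25},{"turn":[0,0,0],"linear":[0,0,0],"grip":0.25},{"turn":[0,0,0],"linear":[0,0,0],"grip":0.38},{"turn":[0,0,0],"linear":[0,0,0],"grip":0.41},{"turn":[0,0,0],"linear":[0,0,0],"grip":0.43},{"turn":[0,0,0],"linear":[0,0,10],"grip":0.43},{"turn":[0,0,0],"linear":[0,0,25],"grip":0.43},{"turn":[0,0,0],"linear":[0,0,45],"grip":0.43},{"turn":[0,0,0],"linear":[0,0,45],"grip":0.65},{"turn":[0,0,0],"linear":[0,0,45],"grip":0.65},{"turn":[0,0,0],"linear":[0,0,0],"grip":0.65}]' 7
python3 - <<'E'
from h import *
st(); P,_=blocks('wrist','w4.png')
for t in ('beaker','ball1'):
  for r in optics.masks_of('wrist',t): print(t,r['score'],r['bbox'])
for n in ('wrist','top','scene'):
  if n!='wrist': p,d,m=snap(n,'q'+n+'.png');P=cloud(d,m)
  x,y,z=[P[...,i] for i in range(3)]
  k=(np.hypot(x-.434,y-.257)<.05)&(z>.079)&(z<.095); q=P[k]
  if len(q)<10: print(n,len(q)); continue
  A=np.c_[2*q[:,0],2*q[:,1],np.ones(len(q))]; s=np.linalg.lstsq(A,(q[:,:2]**2).sum(1),rcond=None)[0]
  print(n,'beaker fit',s[:2],np.sqrt(s[2]+s[0]**2+s[1]**2),cv2.minEnclosingCircle((q[:,:2]*1000).astype(np.float32)),np.percentile(q[:,2],[50,95]),len(q))
E
```

```text
time_s: 31.35
tcp_pos: [0.4963, 0.0428, 0.2485]
tcp_rot: [[-0.001, 1.0, 0.008], [1.0, 0.001, 0.002], [0.002, 0.008, -1.0]]
contact_force: [0.4, -0.4, -0.9]
opening: 0.0595
grip_force: 0.0
t 31.4 tcp [0.4963 0.0428 0.2485] yang 0.1 z [ 0.008  0.002 -1.   ] op 0.0595 gf 0.0 F [ 0.4 -0.4 -0.9] q [-30.   8.  24. 108.  -4.  64.  -5.]
wrist blk 0.83 [493.9, 43.4, 34.0, 62.3, 0.5, 95.3, 1497.0] brown
wrist blk 0.67 [548.0, 43.3, 33.8, 62.4, 0.1, 95.3, 1479.0] brown
wrist blk 0.61 [602.1, 43.0, 33.6, 60.7, 0.2, 95.3, 1445.0] brown
wrist blk 0.57 [382.3, -337.3, 19.4, 40.3, 75.5, 14.2, 161.0] BLACK
wrist blk 0.41 [423.0, 267.9, 6.7, 16.8, 89.3, 17.9, 88.0] BLACK
beaker 0.37 [205.6, 7.5, 11.8, 10.7]
ball1 0.6 [204.5, 5.7, 13.1, 13.2]
ball1 0.53 [222.8, 0.0, 16.6, 9.1]
wrist beaker fit [0.43289401 0.25682621] 0.02891123454258779 ((432.9516296386719, 246.32986450195312), 28.904491424560547) [0.08438435 0.08583779] 336
top beaker fit [0.43340261 0.25650464] 0.029477346192218538 ((433.6348876953125, 256.9082946777344), 31.489505767822266) [0.08517712 0.0903286 ] 116
scene beaker fit [0.43361348 0.2576131 ] 0.02970564598263661 ((433.44073486328125, 258.635009765625), 33.65228271484375) [0.08476933 0.08901205] 142
```

View pics/w4.png

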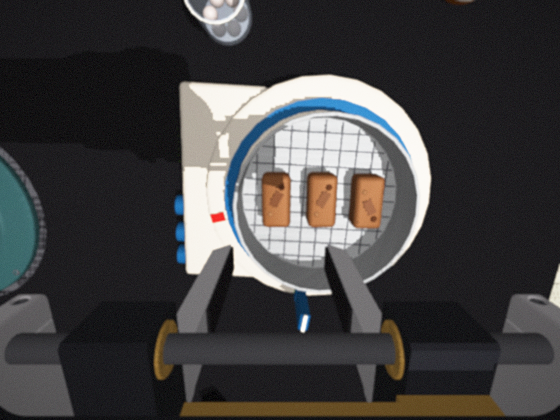

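Wrist picture: the three blocks lie flat on the mesh at (276,200), (322,200) and (368,202). Before picking the beaker I'll try the pouring tilt in free air above the shaker.

```bash
python3 -m handwheel '[{"turn":[0,0,0],"linear":[10,0,45],"grip":0.9},{"turn":[0,0,0],"linear":[10,0,45],"grip":0.9},{"turn":[8,0,0],"linear":[10,0,20],"grip":0.9},{"turn":[8,0,0],"linear":[10,0,0],"grip":0.9},{"turn":[8,0,0],"linear":[10,0,0],"grip":0.9},{"turn":[8,0,0],"linear":[0,0,0],"grip":0.9},{"turn":[8,0,0],"linear":[0,0,0],"grip":0.9}]' 12; python3 -c "
from h import *
st()"
```

```text
time_s: 32.35
tcp_pos: [0.5446, 0.0422, 0.3523]
tcp_rot: [[-0.001, 1.0, 0.002], [0.763, -0.0, 0.647], [0.647, 0.002, -0.763]]
contact_force: [-1.4, 0.7, -0.1]
opening: 0.0846
grip_force: 0.0
t 32.4 tcp [0.5446 0.0422 0.3523] yang -0.0 z [ 0.002  0.647 -0.763] op 0.0846 gf 0.0 F [-1.4  0.7 -0.1] q [ -8.  16.  28.  96. -45.  87.  30.]
```

```bash
python3 -m handwheel '[{"turn":[-8,0,0],"linear":[0,0,0],"grip":0.9},{"turn":[-8,0,0],"linear":[0,0,0],"grip":0.9},{"turn":[-8,0,0],"linear":[0,0,0],"grip":0.9},{"turn":[-8,0,0],"linear":[0,0,0],"grip":0.9},{"turn":[-8,0,0],"linear":[0,0,0],"grip":0.9},{"turn":[-8,0,0],"linear":[0,0,0],"grip":0.9},{"turn":[-8,0,0],"linear":[0,0,0],"grip":0.9},{"turn":[-8,0,0],"linear":[0,0,0],"grip":0.9},{"turn":[-8,0,0],"linear":[0,0,0],"grip":0.9},{"turn":[-8,0,0],"linear":[0,0,0],"grip":0.9},{"turn":[-8,0,0],"linear":[0,0,0],"grip":0.9}]' 12; python3 -c "
from h import *
st()"
python3 -m handwheel '[{"turn":[-8,0,0],"linear":[0,0,0],"grip":0.9},{"turn":[-8,0,0],"linear":[0,0,0],"grip":0.9},{"turn":[-8,0,0],"linear":[0,0,0],"grip":0.9},{"turn":[-8,0,0],"linear":[0,0,0],"grip":0.9},{"turn":[-8,0,0],"linear":[0,0,0],"grip":0.9},{"turn":[-8,0,0],"linear":[0,0,0],"grip":0.9},{"turn":[-8,0,0],"linear":[0,0,0],"grip":0.9},{"turn":[-8,0,0],"linear":[0,0,0],"grip":0.9}]' 12; python3 -c "
from h import *
st()"
```

```text
time_s: 33.45
tcp_pos: [0.5442, 0.0434, 0.3523]
tcp_rot: [[-0.002, 1.0, 0.001], [0.665, 0.002, -0.747], [-0.747, -0.001, -0.665]]
contact_force: [-0.2, -0.6, -0.5]
opening: 0.0847
grip_force: 0.0
t 33.5 tcp [0.5442 0.0434 0.3523] yang 0.1 z [ 0.001 -0.747 -0.665] op 0.0847 gf 0.0 F [-0.2 -0.6 -0.5] q [-50.  23.  25.  92.  33.  91. -31.]
time_s: 34.25
tcp_pos: [0.5442, 0.0436, 0.3515]
tcp_rot: [[-0.002, 1.0, 0.002], [-0.381, 0.001, -0.925], [-0.925, -0.003, 0.381]]
contact_force: [-0.1, 0.5, 0.1]
opening: 0.0848
grip_force: 0.0
t 34.2 tcp [0.5442 0.0436 0.3515] yang 0.1 z [ 0.002 -0.925  0.381] op 0.0848 gf 0.0 F [-0.1  0.5  0.1] q [-59.  56.  33.  97.  60. 109. -46.]
```

```bash
python3 -m handwheel '[{"turn":[8,0,0],"linear":[0,0,0],"grip":0.9},{"turn":[8,0,0],"linear":[0,0,0],"grip":0.9},{"turn":[8,0,0],"linear":[0,0,0],"grip":0.9},{"turn":[8,0,0],"linear":[0,0,0],"grip":0.9},{"turn":[8,0,0],"linear":[-10,20,0],"grip":0.9},{"turn":[8,0,0],"linear":[-10,20,0],"grip":0.9},{"turn":[8,0,0],"linear":[-10,20,0],"grip":0.9},{"turn":[8,0,0],"linear":[-11,20,0],"grip":0.9},{"turn":[8,0,0],"linear":[-11,20,0],"grip":0.9},{"turn":[8,0,0],"linear":[-11,20,0],"grip":0.9},{"turn":[8,0,0],"linear":[-12,20,0],"grip":0.9},{"turn":[8,0,0],"linear":[-12,25,0],"grip":0.9}]' 12
python3 -m handwheel '[{"turn":[8,0,0],"linear":[-12,25,-20],"grip":0.9},{"turn":[8,0,0],"linear":[-12,24,-30],"grip":0.9},{"turn":[0,0,0],"linear":[0,0,-30],"grip":0.9},{"turn":[0,0,0],"linear":[0,0,-20],"grip":0.9},{"turn":[0,0,0],"linear":[0,0,0],"grip":0.9},{"turn":[0,0,0],"linear":[0,0,0],"grip":0.9}]' 12
cat >> h.py <<'E'
def circ(P,c,rad,z0,z1):
    x,y,z=[P[...,i] for i in range(3)]
    k=(np.hypot(x-c[0],y-c[1])<rad)&(z>z0)&(z<z1); q=P[k]
    A=np.c_[2*q[:,0],2*q[:,1],np.ones(len(q))]; s=np.linalg.lstsq(A,(q[:,:2]**2).sum(1),rcond=None)[0]
    return s[:2].round(4),np.sqrt(s[2]+s[0]**2+s[1]**2).round(4),np.median(q[:,2]).round(4),len(q)
E
python3 - <<'E'
from h import *
st(); p,d,m=snap('wrist','w5.png');P=cloud(d,m)
print(circ(P,(.433,.257),.045,.08,.09))
for r in optics.masks_of('wrist','ball1'): print(r['score'],r['bbox'])
E
```

```text
time_s: 35.45
tcp_pos: [0.4567, 0.2085, 0.3524]
tcp_rot: [[-0.001, 1.0, -0.0], [0.963, 0.001, -0.271], [-0.271, -0.001, -0.963]]
contact_force: [-0.7, 0.7, -0.9]
opening: 0.0847
grip_force: 0.0
time_s: 36.05
tcp_pos: [0.4332, 0.2567, 0.2525]
tcp_rot: [[-0.002, 1.0, -0.001], [1.0, 0.002, -0.001], [-0.001, -0.001, -1.0]]
contact_force: [0.6, -0.2, -0.3]
opening: 0.0844
grip_force: 0.0
t 36.0 tcp [0.4332 0.2567 0.2525] yang 0.1 z [-0.001 -0.001 -1.   ] op 0.0844 gf 0.0 F [ 0.6 -0.2 -0.3] q [-51.   9.  19. 107.  -3.  65. -31.]
(array([0.4326, 0.2587]), np.float64(0.0294), np.float64(0.0844), 513)
0.67 [261.3, 178.5, 9.6, 14.7]
0.62 [278.3, 174.1, 9.9, 6.1]
0.53 [287.4, 177.6, 6.9, 15.6]
0.51 [267.4, 175.0, 10.4, 9.0]
0.45 [266.4, 190.4, 12.1, 13.1]
0.44 [277.7, 193.3, 11.2, 9.2]
```

View pics/w5.png

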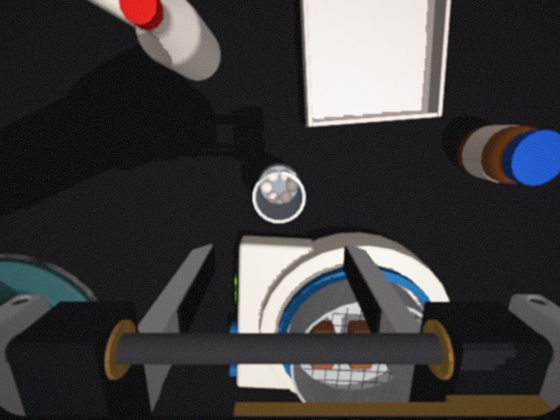

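Wrist picture: the beaker at (279,195) holds a ring of six balls. The tray is at (375,60), the bottle at (175,40) and the jar at (520,155). Now I'll grasp the beaker.

```bash
python3 -m handwheel '[{"turn":[0,0,0],"linear":[0,1,-30],"grip":0.9},{"turn":[0,0,0],"linear":[0,0,-45],"grip":0.9},{"turn":[0,0,0],"linear":[0,0,-45],"grip":0.9},{"turn":[0,0,0],"linear":[0,0,-40],"grip":0.9},{"turn":[0,0,0],"linear":[0,0,-30],"grip":0.9},{"turn":[0,0,0],"linear":[0,0,-22],"grip":0.9},{"turn":[0,0,0],"linear":[0,0,-12],"grip":0.9},{"turn":[0,0,0],"linear":[0,0,-7],"grip":0.9},{"turn":[0,0,0],"linear":[0,0,0],"grip":0.9},{"turn":[0,0,0],"linear":[0,0,0],"grip":0.75},{"turn":[0,0,0],"linear":[0,0,0],"grip":0.72}]' 12
python3 -m handwheel '[{"turn":[0,0,0],"linear":[0,0,0],"grip":0.7},{"turn":[0,0,0],"linear":[0,0,0],"grip":0.68},{"turn":[0,0,0],"linear":[0,0,0],"grip":0.66},{"turn":[0,0,0],"linear":[0,0,0],"grip":0.64},{"turn":[0,0,0],"linear":[0,0,0],"grip":0.62},{"turn":[0,0,0],"linear":[0,0,0],"grip":0.6},{"turn":[0,0,0],"linear":[0,0,0],"grip":0.55},{"turn":[0,0,0],"linear":[0,0,0],"grip":0.5},{"turn":[0,0,0],"linear":[0,0,0],"grip":0.5}]' 12
python3 -c "
from h import *
st()"
```

```text
time_s: 37.25
tcp_pos: [0.4336, 0.2582, 0.0224]
tcp_rot: [[-0.002, 1.0, 0.001], [1.0, 0.002, 0.001], [0.001, 0.001, -1.0]]
contact_force: [0.9, 1.0, 0.4]
opening: 0.0719
grip_force: 0.0
time_s: 38.15
tcp_pos: [0.4331, 0.2579, 0.0217]
tcp_rot: [[-0.002, 1.0, -0.0], [1.0, 0.002, 0.0], [0.0, -0.0, -1.0]]
contact_force: [-2.2, -0.5, 7.0]
opening: 0.0624
grip_force: 12.0
t 38.1 tcp [0.4331 0.2579 0.0217] yang 0.1 z [-0.  0. -1.] op 0.0624 gf 12.0 F [-2.2 -0.5  7. ] q [-47.  28.  15. 118. -12.  36. -24.]
```

```bash
python3 -m handwheel '[{"turn":[0,0,0],"linear":[0,0,5],"grip":0.5},{"turn":[0,0,0],"linear":[0,0,12],"grip":0.5},{"turn":[0,0,0],"linear":[0,0,22],"grip":0.5},{"turn":[0,0,0],"linear":[0,0,30],"grip":0.5},{"turn":[0,0,0],"linear":[0,0,35],"grip":0.5},{"turn":[0,0,0],"linear":[0,0,40],"grip":0.5},{"turn":[0,0,0],"linear":[0,0,40],"grip":0.5},{"turn":[0,0,0],"linear":[0,0,30],"grip":0.5},{"turn":[0,0,0],"linear":[0,0,20],"grip":0.5},{"turn":[0,0,0],"linear":[0,0,10],"grip":0.5},{"turn":[0,0,0],"linear":[2,-5,0],"grip":0.5},{"turn":[0,0,0],"linear":[6,-15,0],"grip":0.5}]' 12
python3 -m handwheel '[{"turn":[0,0,0],"linear":[10,-25,0],"grip":0.5},{"turn":[0,0,0],"linear":[12,-32,0],"grip":0.5},{"turn":[0,0,0],"linear":[14,-36,0],"grip":0.5},{"turn":[0,0,0],"linear":[14,-36,0],"grip":0.5},{"turn":[0,0,0],"linear":[14,-36,0],"grip":0.5},{"turn":[0,0,0],"linear":[14,-36,0],"grip":0.5},{"turn":[0,0,0],"linear":[12,-32,0],"grip":0.5},{"turn":[0,0,0],"linear":[9,-25,0],"grip":0.5},{"turn":[0,0,0],"linear":[6,-15,0],"grip":0.5},{"turn":[0,0,0],"linear":[3,-8,0],"grip":0.5},{"turn":[0,0,0],"linear":[0,-2,0],"grip":0.5},{"turn":[0,0,0],"linear":[0,0,0],"grip":0.5}]' 12
python3 -c "
from h import *
st()"
```

```text
time_s: 39.35
tcp_pos: [0.4404, 0.238, 0.2646]
tcp_rot: [[-0.003, 1.0, -0.001], [1.0, 0.003, -0.0], [-0.0, -0.001, -1.0]]
contact_force: [0.1, -0.8, -1.6]
opening: 0.0625
grip_force: 12.0
time_s: 40.55
tcp_pos: [0.5487, -0.0449, 0.2649]
tcp_rot: [[-0.002, 1.0, -0.001], [1.0, 0.002, -0.0], [-0.0, -0.001, -1.0]]
contact_force: [0.1, -0.4, -1.1]
opening: 0.0626
grip_force: 12.0
t 40.5 tcp [ 0.5487 -0.0449  0.2649] yang 0.1 z [-0.001 -0.    -1.   ] op 0.0626 gf 12.0 F [ 0.1 -0.4 -1.1] q [-26.  15.  33. 100.  -9.  68.  10.]
```

```bash
python3 -m handwheel '[{"turn":[-2,0,0],"linear":[0,0,0],"grip":0.5},{"turn":[-4,0,0],"linear":[0,0,0],"grip":0.5},{"turn":[-6,0,0],"linear":[0,0,0],"grip":0.5},{"turn":[-7,0,0],"linear":[0,0,0],"grip":0.5},{"turn":[-7,0,0],"linear":[0,0,0],"grip":0.5},{"turn":[-7,0,0],"linear":[0,0,0],"grip":0.5},{"turn":[-7,0,0],"linear":[0,0,0],"grip":0.5},{"turn":[-7,0,0],"linear":[0,0,-3],"grip":0.5},{"turn":[-6,0,0],"linear":[0,0,-5],"grip":0.5},{"turn":[-5,0,0],"linear":[0,0,-5],"grip":0.5},{"turn":[-4,0,0],"linear":[0,0,-5],"grip":0.5},{"turn":[-3,0,0],"linear":[0,0,-5],"grip":0.5}]' 13
python3 -c "
from h import *
st(); snap('scene','s6.png'); snap('top','t6.png')
a=cv2.imread('pics/s6.png')[80:290,200:400];b=cv2.imread('pics/t6.png')[100:310,160:360]
cv2.imwrite('pics/v6.png',cv2.resize(np.hstack([a,b]),(800,420),interpolation=cv2.INTER_CUBIC))"
```

```text
time_s: 41.75
tcp_pos: [0.549, -0.0434, 0.2414]
tcp_rot: [[-0.004, 1.0, 0.003], [0.42, 0.004, -0.907], [-0.907, -0.002, -0.42]]
contact_force: [0.4, -0.3, -2.3]
opening: 0.0626
grip_force: 13.0
t 41.8 tcp [ 0.549  -0.0434  0.2414] yang 0.2 z [ 0.003 -0.907 -0.42 ] op 0.0626 gf 13.0 F [ 0.4 -0.3 -2.3] q [-56.  38.  38. 103.  38.  76. -39.]
```

View pics/v6.png

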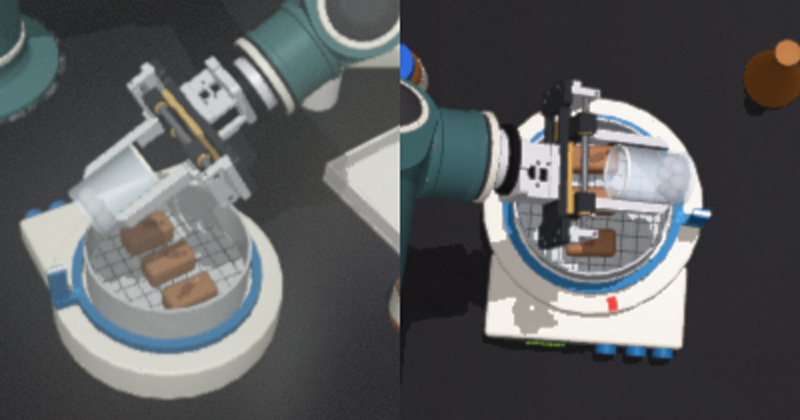

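Pictures: the beaker is tilted about 65° over the sieve with all balls still at its foot (680,170 in the right half). I'll continue slowly.

```bash
python3 -m handwheel '[{"turn":[-3,0,0],"linear":[0,0,0],"grip":0.5},{"turn":[-3,0,0],"linear":[0,0,0],"grip":0.5},{"turn":[-3,0,0],"linear":[0,0,0],"grip":0.5},{"turn":[-3,0,0],"linear":[0,0,0],"grip":0.5},{"turn":[-3,0,0],"linear":[0,0,0],"grip":0.5},{"turn":[-2,0,0],"linear":[0,0,0],"grip":0.5},{"turn":[-2,0,0],"linear":[0,0,0],"grip":0.5},{"turn":[-2,0,0],"linear":[0,0,0],"grip":0.5},{"turn":[-2,0,0],"linear":[0,0,0],"grip":0.5},{"turn":[-2,0,0],"linear":[0,0,0],"grip":0.5},{"turn":[-1.5,0,0],"linear":[0,0,0],"grip":0.5},{"turn":[-1.5,0,0],"linear":[0,0,0],"grip":0.5}]' 13
python3 -m handwheel '[{"turn":[-1,0,0],"linear":[0,0,0],"grip":0.5},{"turn":[-1,0,0],"linear":[0,0,0],"grip":0.5},{"turn":[-1,0,0],"linear":[0,0,0],"grip":0.5},{"turn":[-1,0,0],"linear":[0,0,0],"grip":0.5},{"turn":[-1,0,0],"linear":[0,0,0],"grip":0.5},{"turn":[0,0,0],"linear":[0,0,0],"grip":0.5},{"turn":[0,0,0],"linear":[0,0,0],"grip":0.5},{"turn":[0,0,0],"linear":[0,0,0],"grip":0.5},{"turn":[0,0,0],"linear":[0,0,0],"grip":0.5},{"turn":[0,0,0],"linear":[0,0,0],"grip":0.5},{"turn":[0,0,0],"linear":[0,0,0],"grip":0.5}]' 13
python3 -c "
from h import *
st(); snap('scene','s7.png'); snap('top','t7.png')
a=cv2.imread('pics/s7.png')[80:290,200:400];b=cv2.imread('pics/t7.png')[100:310,160:360]
cv2.imwrite('pics/v7.png',cv2.resize(np.hstack([a,b]),(800,420),interpolation=cv2.INTER_CUBIC))"
```

```text
time_s: 43.05
tcp_pos: [0.5491, -0.0452, 0.2424]
tcp_rot: [[-0.002, 1.0, -0.0], [-0.055, -0.0, -0.999], [-0.999, -0.002, 0.055]]
contact_force: [-0.1, -0.4, -1.5]
opening: 0.0626
grip_force: 13.0
time_s: 44.15
tcp_pos: [0.5491, -0.0452, 0.2425]
tcp_rot: [[-0.001, 1.0, -0.0], [-0.139, -0.0, -0.99], [-0.99, -0.001, 0.139]]
contact_force: [-0.7, 0.5, -1.0]
opening: 0.0624
grip_force: 13.0
t 44.1 tcp [ 0.5491 -0.0452  0.2425] yang -0.0 z [-0.    -0.99   0.139] op 0.0624 gf 13.0 F [-0.7  0.5 -1. ] q [-60.  61.  41. 101.  47.  87. -49.]
```

View pics/v7.png

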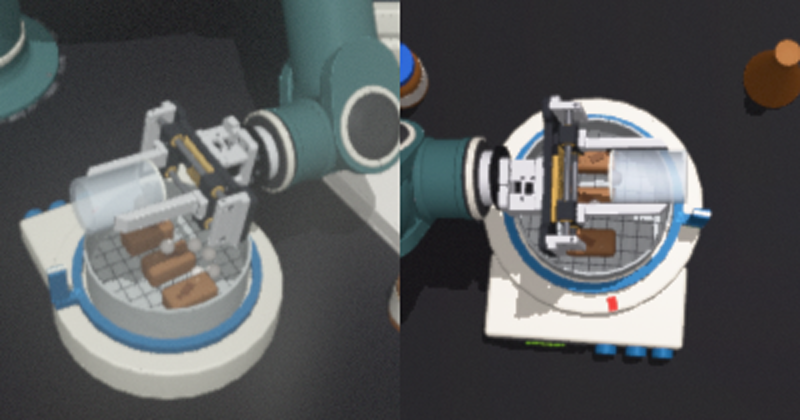

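Left view: white balls are on the mesh around (167,245) and (207,245), and the beaker looks empty. I'll tilt a little more to be sure, then bring it upright and check inside.

```bash
python3 -m handwheel '[{"turn":[-3,0,0],"linear":[0,0,5],"grip":0.5},{"turn":[-3,0,0],"linear":[0,0,5],"grip":0.5},{"turn":[-3,0,0],"linear":[0,0,5],"grip":0.5},{"turn":[-2,0,0],"linear":[0,0,3],"grip":0.5},{"turn":[0,0,0],"linear":[0,0,0],"grip":0.5},{"turn":[0,0,0],"linear":[0,0,0],"grip":0.5},{"turn":[0,0,0],"linear":[0,0,0],"grip":0.5},{"turn":[3,0,0],"linear":[0,0,5],"grip":0.5},{"turn":[6,0,0],"linear":[0,0,5],"grip":0.5},{"turn":[8,0,0],"linear":[0,0,5],"grip":0.5},{"turn":[8,0,0],"linear":[0,0,5],"grip":0.5},{"turn":[8,0,0],"linear":[0,0,5],"grip":0.5}]' 13
python3 -m handwheel '[{"turn":[8,0,0],"linear":[0,0,5],"grip":0.5},{"turn":[8,0,0],"linear":[0,0,5],"grip":0.5},{"turn":[8,0,0],"linear":[0,0,0],"grip":0.5},{"turn":[8,0,0],"linear":[0,0,0],"grip":0.5},{"turn":[8,0,0],"linear":[0,0,0],"grip":0.5},{"turn":[8,0,0],"linear":[0,0,0],"grip":0.5},{"turn":[8,0,0],"linear":[0,0,0],"grip":0.5},{"turn":[8,0,0],"linear":[0,0,0],"grip":0.5},{"turn":[7,0,0],"linear":[0,0,0],"grip":0.5},{"turn":[5,0,0],"linear":[0,0,0],"grip":0.5},{"turn":[3,0,0],"linear":[0,0,0],"grip":0.5},{"turn":[0,0,0],"linear":[0,0,0],"grip":0.5}]' 13
python3 -c "
from h import *
st(); p,d,m=snap('wrist','w8.png')
for n in('wrist','top','scene'):
  if n!='wrist': p,d,m=snap(n,'b8'+n+'.png')
  P=cloud(d,m)
  for r in optics.masks_of(n,'ball1'):
    k=r['pixels']&(d>0); print(n,round(r['score'],2),np.round(r['bbox']),np.median(P[k],0).round(3) if k.any() else '')
"
```

```text
time_s: 45.45
tcp_pos: [0.5493, -0.0444, 0.2858]
tcp_rot: [[-0.001, 1.0, 0.002], [0.249, 0.002, -0.969], [-0.969, -0.001, -0.249]]
contact_force: [0.9, 0.4, -0.9]
opening: 0.0624
grip_force: 13.0
time_s: 46.65
tcp_pos: [0.5487, -0.0475, 0.296]
tcp_rot: [[0.002, 1.0, 0.001], [0.999, -0.002, 0.053], [0.053, 0.001, -0.999]]
contact_force: [-0.1, 0.5, -1.2]
opening: 0.0628
grip_force: 13.0
t 46.6 tcp [ 0.5487 -0.0475  0.296 ] yang -0.1 z [ 0.001  0.053 -0.999] op 0.0628 gf 13.0 F [-0.1  0.5 -1.2] q [-26.  14.  36.  97. -12.  72.  12.]
wrist 0.7 [295.  86.  18.  14.] [0.581 0.088 0.079]
wrist 0.7 [286.  60.  12.  15.] [0.566 0.12  0.079]
wrist 0.58 [251.  58.  14.  15.] [0.527 0.122 0.079]
wrist 0.53 [293. 100.   9.  19.] [0.574 0.069 0.079]
wrist 0.43 [277.  70.  11.  19.] [0.555 0.104 0.079]
top 0.39 [226. 198.   5.   2.] [0.554 0.104 0.08 ]
scene 0.73 [242. 186.  76.  46.] [0.53  0.012 0.066]
scene 0.62 [306. 214.   6.   2.] [0.586 0.088 0.082]
scene 0.52 [396. 203.  36.  44.] [0.732 0.292 0.075]
```

View pics/w8.png

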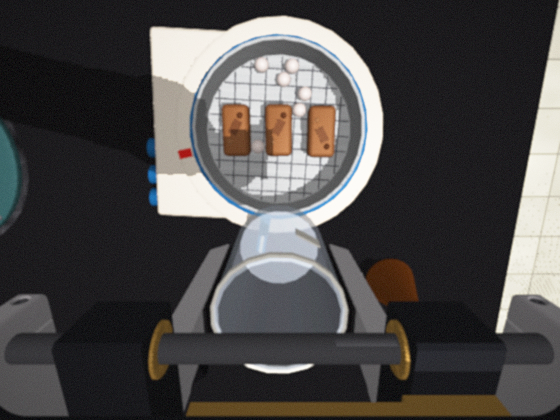

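Wrist picture: six balls in the sieve at (262,65), (292,66), (283,79), (305,93), (299,110) and (258,146). The blocks have not moved and the beaker is empty. Now to the tray.

```bash
python3 -m handwheel '[{"turn":[-1,0,0],"linear":[0,8,0],"grip":0.5},{"turn":[-1,0,0],"linear":[0,18,0],"grip":0.5},{"turn":[-1,0,0],"linear":[0,30,0],"grip":0.5},{"turn":[0,0,0],"linear":[0,38,0],"grip":0.5},{"turn":[0,0,0],"linear":[0,42,0],"grip":0.5},{"turn":[0,0,0],"linear":[0,42,0],"grip":0.5},{"turn":[0,0,0],"linear":[0,42,0],"grip":0.5},{"turn":[0,0,0],"linear":[0,42,0],"grip":0.5},{"turn":[0,0,0],"linear":[0,42,0],"grip":0.5},{"turn":[0,0,0],"linear":[0,42,0],"grip":0.5},{"turn":[0,0,0],"linear":[0,38,0],"grip":0.5},{"turn":[0,0,0],"linear":[0,35,0],"grip":0.5}]' 13
python3 -m handwheel '[{"turn":[0,0,0],"linear":[0,28,-10],"grip":0.5},{"turn":[0,0,0],"linear":[0,17,-25],"grip":0.5},{"turn":[0,0,0],"linear":[0,8,-30],"grip":0.5},{"turn":[0,0,0],"linear":[0,0,-30],"grip":0.5},{"turn":[0,0,0],"linear":[0,0,-20],"grip":0.5},{"turn":[0,0,0],"linear":[0,0,-10],"grip":0.5},{"turn":[0,0,0],"linear":[0,0,0],"grip":0.5},{"turn":[0,0,0],"linear":[0,0,0],"grip":0.5}]' 13
python3 - <<'E'
from h import *
st()
for n in('wrist','top'):
    p,d,m=snap(n,'t9'+n+'.png'); P=cloud(d,m); x,y,z=[P[...,i] for i in range(3)]
    k=(abs(x-.55)<.11)&(abs(y-.425)<.11)&(z>.03)&(z<.04); q=P[k]; print(n,'walls',np.percentile(q,[1,99],0).round(3).tolist(),len(q))
    k=(abs(x-.55)<.06)&(abs(y-.425)<.06)&(z<.02); print('floor',np.median(z[k]),k.sum())
    print('beaker rim',circ(P,(.55,.425),.06,.23,.27) if n=='wrist' else '')
E
```

```text
time_s: 48.15
tcp_pos: [0.5481, 0.3765, 0.2951]
tcp_rot: [[-0.004, 1.0, -0.0], [1.0, 0.004, -0.001], [-0.001, -0.0, -1.0]]
contact_force: [0.4, 0.2, -0.8]
opening: 0.0625
grip_force: 13.0
time_s: 48.95
tcp_pos: [0.5494, 0.4272, 0.1715]
tcp_rot: [[-0.002, 1.0, 0.001], [1.0, 0.002, 0.001], [0.001, 0.001, -1.0]]
contact_force: [0.7, 0.5, -0.3]
opening: 0.0624
grip_force: 13.0
t 49.0 tcp [0.5494 0.4272 0.1715] yang 0.1 z [ 0.001  0.001 -1.   ] op 0.0624 gf 13.0 F [ 0.7  0.5 -0.3] q [-55.  34.  22.  84. -14.  65. -31.]
wrist walls [[0.461, 0.368, 0.03], [0.637, 0.511, 0.036]] 2107
floor 0.004646520389605906 6812
beaker rim (array([0.5493, 0.4284]), np.float64(0.0335), np.float64(0.2357), 6056)
top walls [[0.465, 0.34, 0.03], [0.639, 0.463, 0.04]] 310
floor 0.0055729648997725235 1567
beaker rim
```

View pics/t9wrist.png

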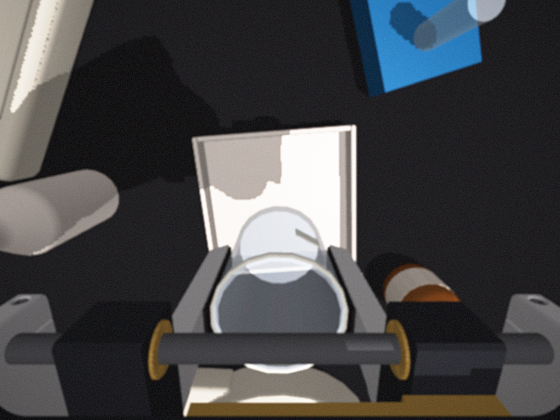

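Wrist picture: the tray is centred under the held beaker at (280,250) and nothing else is inside it. Lowering.

```bash
python3 -m handwheel '[{"turn":[0,0,0],"linear":[0,-1,-15],"grip":0.5},{"turn":[0,0,0],"linear":[0,0,-30],"grip":0.5},{"turn":[0,0,0],"linear":[0,0,-30],"grip":0.5},{"turn":[0,0,0],"linear":[0,0,-30],"grip":0.5},{"turn":[0,0,0],"linear":[0,0,-18],"grip":0.5},{"turn":[0,0,0],"linear":[0,0,-10],"grip":0.5},{"turn":[0,0,0],"linear":[0,0,-5],"grip":0.5},{"turn":[0,0,0],"linear":[0,0,-2],"grip":0.5},{"turn":[0,0,0],"linear":[0,0,-1],"grip":0.5},{"turn":[0,0,0],"linear":[0,0,-1],"grip":0.5},{"turn":[0,0,0],"linear":[0,0,0],"grip":0.5}]' 13
python3 -c "
from h import *
st()"
```

```text
time_s: 50.15
tcp_pos: [0.5493, 0.426, 0.0289]
tcp_rot: [[-0.002, 1.0, 0.0], [1.0, 0.002, 0.001], [0.001, 0.0, -1.0]]
contact_force: [0.5, -0.5, -1.0]
opening: 0.0627
grip_force: 13.0
t 50.1 tcp [0.5493 0.426  0.0289] yang 0.1 z [ 0.     0.001 -1.   ] op 0.0627 gf 13.0 F [ 0.5 -0.5 -1. ] q [-53.  43.  19.  89. -17.  51. -28.]
```

```bash
python3 -m handwheel '[{"turn":[0,0,0],"linear":[0,0,-0.8],"grip":0.5},{"turn":[0,0,0],"linear":[0,0,-0.7],"grip":0.5},{"turn":[0,0,0],"linear":[0,0,-0.7],"grip":0.5},{"turn":[0,0,0],"linear":[0,0,0],"grip":0.5},{"turn":[0,0,0],"linear":[0,0,0],"grip":0.5}]' 13
python3 -c "
from h import *
st()"
```

```text
time_s: 50.65
tcp_pos: [0.5492, 0.4258, 0.0268]
tcp_rot: [[-0.002, 1.0, 0.0], [1.0, 0.002, 0.0], [0.0, 0.0, -1.0]]
contact_force: [-2.8, -1.6, 6.7]
opening: 0.0627
grip_force: 13.0
t 50.6 tcp [0.5492 0.4258 0.0268] yang 0.1 z [ 0.  0. -1.] op 0.0627 gf 13.0 F [-2.8 -1.6  6.7] q [-53.  43.  19.  89. -17.  51. -28.]
```

```bash
python3 -m handwheel '[{"turn":[0,0,0],"linear":[0,0,0],"grip":0.68},{"turn":[0,0,0],"linear":[0,0,0],"grip":0.72},{"turn":[0,0,0],"linear":[0,0,0],"grip":0.78},{"turn":[0,0,0],"linear":[0,0,0],"grip":0.85},{"turn":[0,0,0],"linear":[0,0,0],"grip":0.85},{"turn":[0,0,0],"linear":[0,0,10],"grip":0.85},{"turn":[0,0,0],"linear":[0,0,25],"grip":0.85},{"turn":[0,0,0],"linear":[0,0,45],"grip":0.85},{"turn":[0,0,0],"linear":[0,0,45],"grip":0.85},{"turn":[0,0,0],"linear":[0,0,45],"grip":0.85},{"turn":[0,0,0],"linear":[0,0,45],"grip":0.85},{"turn":[0,0,0],"linear":[0,0,0],"grip":0.85}]' 13
python3 -m handwheel '[{"turn":[0,0,0],"linear":[-25,-25,20],"grip":0.85},{"turn":[0,0,0],"linear":[-25,-30,20],"grip":0.85},{"turn":[0,0,0],"linear":[-25,-30,20],"grip":0.85},{"turn":[0,0,0],"linear":[-20,-30,10],"grip":0.85},{"turn":[0,0,0],"linear":[0,0,0],"grip":0.85},{"turn":[0,0,0],"linear":[0,0,0],"grip":0.85}]' 13
python3 - <<'E'
from h import *
st(); snap('wrist','w10.png'); p,d,m=snap('scene','s10.png'); P=cloud(d,m)
print('beaker',circ(P,(.549,.426),.045,.082,.098))
a=cv2.imread('pics/s10.png')[110:370,60:460]; cv2.imwrite('pics/v10.png',cv2.resize(a,(800,520),interpolation=cv2.INTER_CUBIC))
blocks('wrist')
print('lug',rect(cloud(*snap('scene')[1:]),(.527,-.096),.03,.115,.137))
E
```

```text
time_s: 51.85
tcp_pos: [0.5512, 0.4268, 0.2489]
tcp_rot: [[-0.001, 1.0, 0.007], [1.0, 0.001, 0.006], [0.006, 0.007, -1.0]]
contact_force: [0.2, -0.1, 0.4]
opening: 0.0801
grip_force: 0.0
time_s: 52.45
tcp_pos: [0.454, 0.3107, 0.3121]
tcp_rot: [[-0.001, 1.0, 0.001], [1.0, 0.001, 0.002], [0.002, 0.001, -1.0]]
contact_force: [0.6, 0.9, 0.2]
opening: 0.0796
grip_force: 0.0
t 52.5 tcp [0.454  0.3107 0.3121] yang 0.1 z [ 0.001  0.002 -1.   ] op 0.0796 gf 0.0 F [0.6 0.9 0.2] q [-59.  12.  26.  96.  -5.  73. -32.]
beaker (array([0.5495, 0.4251]), np.float64(0.0296), np.float64(0.089), 185)
wrist blk 0.75 [536.2, 52.7, 26.5, 62.9, -28.5, 80.0, 83.0] brown
wrist blk 0.45 [493.7, 45.1, 29.9, 62.0, -1.3, 83.0, 82.0] brown
lug [528.2, -95.1, 13.3, 21.5, -14.3, 129.5, 78.0]
```

View pics/v10.png

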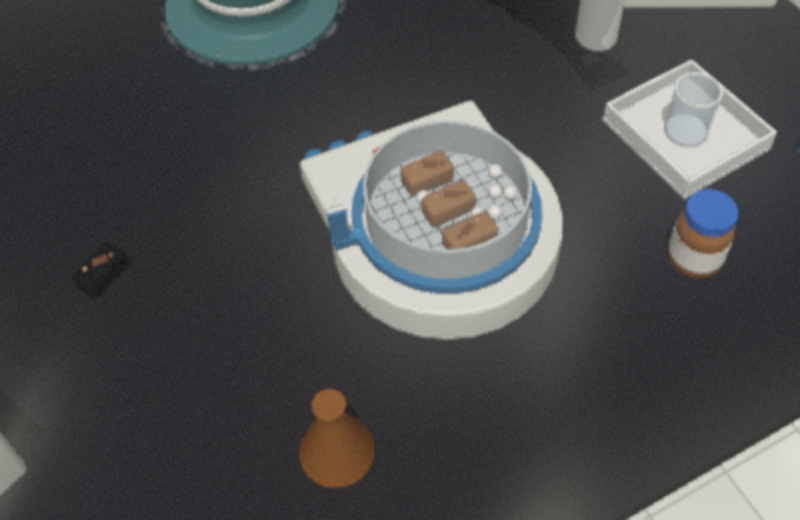

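View pics/w10.png

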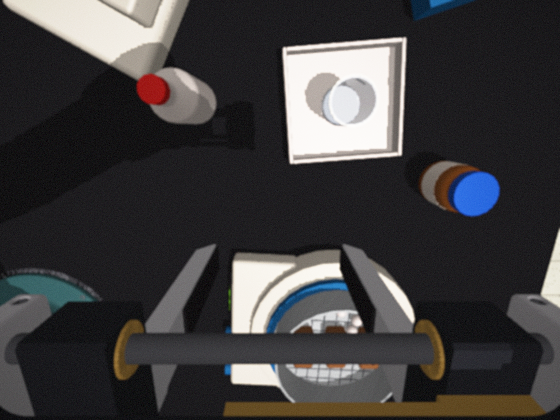

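Both pictures show the job finished. The collar lug covers the green mark (340,230), and three blocks lie flat with the balls in the sieve (450,200). The empty beaker stands upright in the tray (693,110), and the bottles, flask and black block are undisturbed.

```bash
python3 -c "
from plant import close_job
print(close_job())"
```

```text
the job is handed in; nothing more can be done
None
```

I handed the job in at about 53 s of the 210 s: the collar is turned to the green mark, all three soil blocks lie side by side on the mesh, all six balls are in the sieve, and the empty beaker stands upright in the wash tray.

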